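# Clamp the matching synth end cheek in the quick-release vise

## Robot

A 7-joint arm with a two-finger parallel gripper is mounted at the origin on the work surface. World frame = base frame: x ahead of the robot, y to its left, z up, the work surface at z = 0. Lengths are in m, angles in rad, forces in N, time in s.
With the tool pointing down it reaches from about 0.425 to 0.875 m from the base axis. Payload 8.4 kg.
Tool frame: the origin (TCP) lies on the centre line of the jaws, within the pads' length; the fingertips stand 8 mm ahead of it and the grasp point (between the pads) lies 11 mm behind it; z points along the fingers, y is the line along which they close (so a half turn about z gives the same grasp; the last joint's range is limited). The gripper opens to 87 mm and grips with 3 to 60 N. Pads are 19 mm wide; open, the fingers measure 117 mm over their backs; the gripper's body (75 mm by 190 mm) begins 51 mm behind the grasp point.
Start: joints at [1.156, 0.333, 0.04, 1.465, -0.013, 1.343, -0.059], TCP at [0.202, -0.618, 0.231] pointing down, gripper open.
Joint ranges: [-2.58, 2.58], [-0.38, 2.09], [-1.3, 1.39], [0.25, 2.4], [-1.5, 4.64], [0.08, 2.09], [-2.65, 2.65]. Speed limits (rad/s): [2.22, 2.22, 2.79, 2.79, 3.14, 3.14, 3.14].

## Interface

Orientations are given as a unit quaternion [x, y, z, w].
In Python, from station import sensors, vision, workorder gives the robot as it stands.
- The arm moves only by the shell command python3 -m creep 'ROWS' [OPENING] [FORCE]. ROWS is JSON, a list that holds one entry, the list of rows, each a list of 6 numbers: the shift along the tool's x, y, z in mm, then the turn, a rotation vector about the tool's x, y, z in degrees. A call has 1 to 12 rows; each row is the pose to reach, as a shift and turn from the pose commanded when the call began, along the tool's axes at that moment; what a row does not reach only later rows make up. A row lasts 1/10 s, in which the tool goes at most 50 mm and 8.59 degrees, less where a joint would pass 70% of its speed; a pose out of reach is approached as far as the arm can. A call with a gripper value outside its range is refused whole. OPENING is the finger opening in mm, from 0 to 87, set as the call begins (- or left out, the last holds). The fingers move at their own pace and stop on an object; FORCE is the grip in N (left out, the last holds). Time passes only in rows, so rows that repeat a pose let the fingers close. It gives the time, the measured TCP pose, the force, the opening and the grip force at its end, in the units of the state.
- sensors.state(): the state, without advancing time (a new reading comes with each control period).
- vision.camera(name): name is "scene" or "top" or "wrist"; returns (picture, depth): 480x640x3 uint8, blue, green, red; 480x640 float32, m along the optical axis (not along the pixel's ray), 0 where there is no reading.
- vision.calibration(name): a dict with "camera_matrix" (3x3 intrinsics, pixels), "extrinsics" (4x4, takes a point from world to camera coordinates); the wrist camera has in their place "mount" (4x4, takes a point from camera to tool coordinates, whose origin is the TCP and whose axes are the flange's). Camera axes: x right, y up, looking along -z (the intrinsics and any distortion apply to the point x, -y, -z); pixel columns grow to the right and rows downward; lengths in m; the calibration is good to about 2 mm. The wrist camera is an equidistant fisheye: a pixel r from the principal point sees the ray r / f radians off the axis. A picture is of the moment at which its call begins: read the wrist's pose just before it. calibration takes no time and is no camera call.
- workorder.sign_off(): hands the job in; it is judged then, once.
Trained networks look in the newest picture that a camera, given by its name, has taken for a name from the list of things; names that differ only in an ending like _2 or _b are one class to them, and where a whole thing is asked for, a point or a joint stands for the part that bears it (a point fixed in the world has none). Each returns a list of dicts, best first, with "conf" (0 to 1); they miss things now and then, are a little off and sometimes report something else, mostly with a low value. They report only what shows in the picture. A call takes as long as a camera call. They do not tell look-alikes from the thing itself.
- vision.cut_out(target, camera): "mask" (480x640 bool, what is visible of it) and "bbox" ([centre column, centre row, width, height] in pixels, round what is visible of it).
The state is a dict: "time": time; "qpos": joint angles; "qvel": joint speeds; "joint_efforts": joint torques, N m; "eef_pos": TCP position; "tcp_rot": TCP orientation; "contact_force": force on the tool from outside, world axes, zero at the start; "torque": the same for the moment, N m; "width": finger opening in m; "gripper_force": force on a finger pad.
Only numpy, scipy, OpenCV 4.12 (cv2) and the standard library are available. Lean on these libraries where they do the work, as an engineer would, in place of code of your own. Each camera call takes 0.05 s, during which the arm holds its last target. There are 200 camera calls.

## Task

Clamp the one walnut end cheek that is as long as the side of the open synth case (120 mm) in the quick-release vise, ready for drilling: squeeze the release lever and slide the jaw wide open (at least 85 mm), stand the cheek on its long edge on the vise bed, centred along the jaws and flat against them, slide the jaw up to it with the lever squeezed, let the lever go, and screw the vise tight with the spoked wheel. Tidy every other cheek (96 or 144 mm long, however many there are) into the plywood tray, before or after, and leave the other things on the bench where they are.

Things in the scene. Friction and masses are not known exactly. Their poses are not given: they have to be found in the camera images.
- vise: Blue bench vise, fixed. Origin at bench level under the middle of the fixed jaw's face; y points to the moving jaw (opening), x along the jaws, z up. Jaws: 100 mm wide, tops 60 mm above the bench; the fixed one reaches back to y = -42 mm. Bed: two steel rails, top at 16 mm, to y = 220 mm. Base plate: x -55 to 55, y -50 to 240 mm.
- jaw: Moving jaw plate, 14 mm thick, on the front of the carriage. Origin at bench level below its face, axes as the vise's: its y in the vise's frame is the gap between the jaws (6 to 45 mm at first, 125 at most). Goes with the carriage, and is screwed out of it towards the fixed jaw by the wheel.
- carriage: Blue block behind the moving jaw, sliding on the bed, with lever and wheel; axes as the vise's, origin at bench level in the jaw face's plane when the screw is at 0. Block y = 15 to 46 mm, 60 mm high; boss 34 mm wide to y = 61 mm, 92 mm high. Lever up: locked by a half nut with 8 mm teeth (up to 8 mm of play, taken up by screwing). Lever squeezed: slides with about 3 N.
- lever_pinch (a point): Squeeze point on top of the carriage, 85 mm above the bench, 30 mm behind its origin; axes as the vise's. A fixed post (x = 18 to 26 mm) and opposite it at -x the lever, a steel tab; both 20 mm wide, rising from 60 to about 104 mm. Squeeze them together along x from above (52 mm over both, about 45 squeezed), keep squeezed and slide along y.
- release_lever (a joint): Lever angle: 0 = up (half nut engaged), 0.3 = fully squeezed; the jaw is free above about 0.2. Springs back when let go (5 to 7 N to squeeze). It can rest at about 0.17 while the nut sits on a tooth, and drops in when the wheel is turned.
- wheel_hub (a point): Centre of the spoked wheel on the screw's axis, 77 mm above the bench, 95 mm behind the carriage's origin; goes with the carriage. The axis runs along the vise's y. This frame turns with the wheel: use the vise's axes.
- wheel (a joint): Wheel angle, 0 to 12.5, at first 0 to 0.6. Four spokes at 90 degrees, 12 mm rods with 16 mm black balls 50 mm from the axis; at 0 they point along the vise's x, -x, up, down. Grows (tightens) as spokes on the vise's -x side go down: push them down from above repeatedly, 4 N free, 8 tight. A turn moves the jaw 12 mm. Stays as left; once tight it springs back a little (up to 0.4).
- tray: Plywood tray, fixed, open on top, 255 mm (its x) by 176 mm (its y), rim 40 mm above the bench, walls and floor 5 mm. Origin at the centre of its underside. Cheeks fit with their length along its y, side by side 53 mm apart.
- cheek: The cheek to clamp. Walnut end cheek 120 mm long, 30 mm thick, 50 mm tall, about 108 g, standing on its long edge on the bench. Its origin is the centre of its underside when standing; x along its length, y across its thickness, z up.
- short_a: Too short. Walnut end cheek 96 mm long, 30 mm thick, 50 mm tall, about 86 g, standing on its long edge on the bench. Its origin is the centre of its underside when standing; x along its length, y across its thickness, z up. May be absent (then its pose is None).
- short_b: Too short. Walnut end cheek 96 mm long, 30 mm thick, 50 mm tall, about 86 g, standing on its long edge on the bench. Its origin is the centre of its underside when standing; x along its length, y across its thickness, z up. May be absent (then its pose is None).
- long_a: Too long. Walnut end cheek 144 mm long, 30 mm thick, 50 mm tall, about 130 g, standing on its long edge on the bench. Its origin is the centre of its underside when standing; x along its length, y across its thickness, z up. May be absent (then its pose is None).
- long_b: Too long. Walnut end cheek 144 mm long, 30 mm thick, 50 mm tall, about 130 g, standing on its long edge on the bench. Its origin is the centre of its underside when standing; x along its length, y across its thickness, z up. May be absent (then its pose is None).
- case: Bystander: open synth case, 120 mm along its x (the side's length) by 250 mm, 63 mm tall over its knobs, with one cheek still on. Origin at the centre of its underside.
- screwdriver: Bystander: screwdriver lying on the bench.
- mug: Bystander: white mug, 80 mm wide, 90 mm tall. Origin at the centre of its foot.
- pedal: Bystander: red effect pedal, 110 x 70 mm, 52 mm tall. Origin at the centre of its underside.
- jar: Bystander: glass jar with black cap, 60 mm wide, 70 mm tall. Origin at the centre of its foot.
- tin: Bystander: aluminium tin, 38 mm wide, 65 mm tall, standing among the cheeks. Origin at the centre of its foot.
Mind the look-alikes: they are no part of the job. What is shaped like the cheek but orange or pink is not meant. Leave any purple look-alike of the short_a alone.

How it is judged:
On the way, in this order (a step that is already met when the one before it is completed fails the run):
1. the jaw is slid open: at least 85 mm between the jaws (y of jaw in the frame of vise above 0.085 m), for 0.2 s.
2. the 120 mm cheek stands on the vise bed between the jaws, let go (x of cheek in the frame of vise between -0.02 and 0.02 m and z of cheek in the frame of vise between 0.008 and 0.02 m and y of cheek in the frame of vise between 0.008 and 0.115 m and angle between cheek's own z axis and vertical below 0.1 rad and contact force between the fingers and cheek below 0.3 N and angle between the x axis of cheek and the x axis of vise, either way round below 0.25 rad), for 0.2 s.
3. the jaw is slid up to the cheek (gap under 44 mm) and the lever let go (y of jaw in the frame of vise below 0.044 m and value of joint release_lever below 0.22 rad and x of cheek in the frame of vise between -0.02 and 0.02 m and z of cheek in the frame of vise between 0.008 and 0.02 m and y of cheek in the frame of vise above 0.008 m and angle between cheek's own z axis and vertical below 0.1 rad), for 0.2 s.
4. screwed tight: the moving jaw presses the cheek with more than 15 N, robot off the carriage, lever and wheel (contact force between jaw and cheek above 15 N and contact force between the fingers and carriage below 0.5 N), for 0.3 s.
At the end, for the whole second after the job is handed in: The 120 mm cheek stands upright on the vise bed, within 20 mm of the jaws' middle and 0.06 rad of parallel, gap under 33 mm, pressed by the moving jaw with over 15 N, lever up (below 0.05 rad), robot off the carriage; every other cheek present is inside the tray, at rest (all of step 4 and x of cheek in the frame of vise between -0.02 and 0.02 m and z of cheek in the frame of vise between 0.008 and 0.02 m and y of cheek in the frame of vise above 0.008 m and angle between cheek's own z axis and vertical below 0.1 rad and y of jaw in the frame of vise below 0.033 m and angle between the x axis of cheek and the x axis of vise, either way round below 0.06 rad and value of joint release_lever below 0.05 rad and x of short_a in the frame of tray between -0.122 and 0.122 m and y of short_a in the frame of tray between -0.083 and 0.083 m and z of short_a in the frame of tray between -0.005 and 0.045 m and linear speed of each of short_a, short_b, long_a, long_b below 0.02 m/s and x of short_b in the frame of tray between -0.122 and 0.122 m and y of short_b in the frame of tray between -0.083 and 0.083 m and z of short_b in the frame of tray between -0.005 and 0.045 m and x of long_a in the frame of tray between -0.122 and 0.122 m and y of long_a in the frame of tray between -0.083 and 0.083 m and z of long_a in the frame of tray between -0.005 and 0.045 m and x of long_b in the frame of tray between -0.122 and 0.122 m and y of long_b in the frame of tray between -0.083 and 0.083 m and z of long_b in the frame of tray between -0.005 and 0.045 m); the robot touches nothing.
It fails at once if a bystander is moved more than 30 mm (distance of any of case, screwdriver, mug, pedal, jar, tin from where it was at the start of the episode above 0.03 m).
Of short_a, short_b, long_a, long_b only 2 to 4 are there at a start; the rules pass over those that are not, and their reading is None.
At some moment in a run one of short_a, short_b, long_a, long_b may be knocked a few centimetres aside while the robot is not near it.
Once in a run the grip may slacken for a moment while it holds something.
It also fails if it takes over 200 s, if anything falls off the work surface, if the arm or the gripper's body presses on something with over 40 N, if the wrist force passes 120 N, or if a joint passes its speed limit or range.

## Working session

There is one attempt and no reset: what is moved stays moved. The work goes in short steps, Python scripts to look and compute and a shell command to move; the robot and the scene stay as the last step left them, time stands still between calls to the robot, and variables do not carry over. Pictures are saved under pics/ and viewed, at most 14 in all, crops included, and the job is handed in when it is done.

```bash
ls; mkdir -p pics; cat > h.py <<'E'
import numpy as np, cv2
from scipy.spatial.transform import Rotation as R
from station import sensors, vision, workorder
def cloud(name,depth,T=None):
    c=vision.calibration(name); K=np.array(c["camera_matrix"]); v,u=np.mgrid[0:480,0:640]
    x=(u-K[0,2])/K[0,0]*depth; y=(v-K[1,2])/K[1,1]*depth
    P=np.stack([x,-y,-depth,np.ones_like(depth)],-1)
    W=P@np.linalg.inv(np.array(c["extrinsics"])).T
    W=W[...,:3]; W[depth<=0]=np.nan
    return W
E
python3 - <<'E'
from h import *
s=sensors.state();print({k:np.round(v,3).tolist() for k,v in s.items()})
for n in("scene","top"):
    p,d=vision.camera(n);cv2.imwrite(f"pics/{n}0.png",p);np.savez(f"{n}0",p=p,d=d)
    c=vision.calibration(n);print(n,{k:np.round(v,3).tolist() if not isinstance(v,str) else v for k,v in c.items()})
print(vision.calibration("wrist"))
E
```

```text
pics
{'time': 0.0, 'qpos': [1.156, 0.334, 0.04, 1.466, -0.013, 1.343, -0.058], 'qvel': [0.001, 0.002, -0.0, 0.0, -0.0, 0.002, 0.001], 'joint_efforts': [-0.001, -65.636, 1.335, -40.38, -0.06, 0.045, 0.0], 'eef_pos': [0.202, -0.617, 0.23], 'tcp_rot': [0.988, 0.157, -0.0, -0.001], 'contact_force': [-0.182, 1.05, -0.573], 'torque': [0.068, 0.008, 0.003], 'gripper_force': 0.0, 'width': 0.087}
scene {'camera_matrix': [[595.887, 0.0, 326.199], [0.0, 595.887, 232.46], [0.0, 0.0, 1.0]], 'extrinsics': [[-0.676, 0.737, 0.018, 0.332], [-0.403, -0.389, 0.828, 0.128], [0.618, 0.552, 0.56, -1.765], [0.0, 0.0, 0.0, 1.0]]}
top {'camera_matrix': [[508.54, 0.0, 321.419], [0.0, 508.54, 241.901], [0.0, 0.0, 1.0]], 'extrinsics': [[0.026, -1.0, 0.01, -0.016], [0.98, 0.027, 0.195, -0.471], [-0.195, 0.004, 0.981, -1.08], [0.0, 0.0, 0.0, 1.0]]}
{'camera_matrix': array([[371.64829954,   0.        , 318.02418959],
       [  0.        , 371.64829954, 239.17047412],
       [  0.        ,   0.        ,   1.        ]]), 'mount': array([[ 7.85262562e-04,  9.54843725e-01,  2.97107461e-01,
         8.17327382e-02],
       [ 9.99999339e-01, -9.99170870e-04,  5.68110916e-04,
         8.15530588e-05],
       [ 8.39318264e-04,  2.97106819e-01, -9.54843879e-01,
        -1.55186368e-01],
       [ 0.00000000e+00,  0.00000000e+00,  0.00000000e+00,
         1.00000000e+00]])}
```

View pics/top0.png

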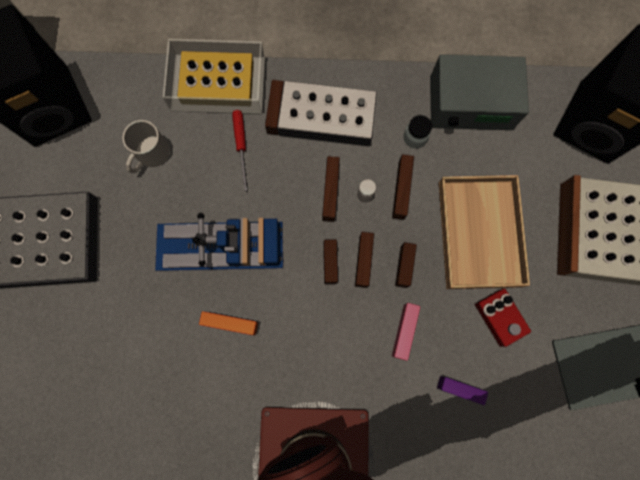

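View pics/scene0.png

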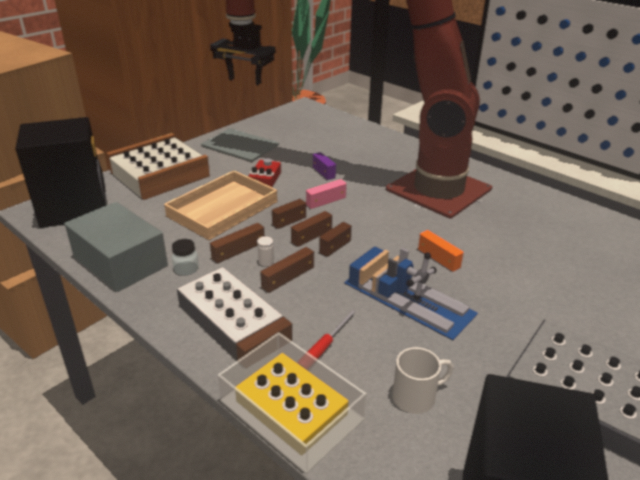

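```bash
python3 - <<'E'
from h import *
p,d=vision.camera("top");W=cloud("top",d)
for t in("vise","carriage","tray","cheek","short_a","long_a","case","screwdriver","mug","pedal","jar","tin"):
    for r in vision.cut_out(t,"top"):
        if r["conf"]<.15: continue
        m=r["mask"]; P=W[m]; P=P[np.isfinite(P[:,0])]
        if len(P)<10: continue
        zt=np.percentile(P[:,2],90); Q=P[P[:,2]>zt-.008]
        (cx,cy),(a,b),an=cv2.minAreaRect(Q[:,:2].astype(np.float32)*1000)
        bgr=np.median(p[m],0)
        print(t,round(r["conf"],2),np.round(r["bbox"]),"top z",round(zt,3),"rect",round(cx),round(cy),round(a),round(b),round(an,1),"bgr",bgr,m.sum())
E
```

```text
vise 0.77 [220. 242. 130.  58.] top z 0.08 rect 466 223 107 85 2.4 bgr [76. 50. 48.] 6136
carriage 0.97 [221. 240.  57.  55.] top z 0.094 rect 479 222 94 74 82.4 bgr [63. 47. 48.] 1811
carriage 0.57 [199. 240.  18.  59.] top z 0.127 rect 454 255 14 13 47.1 bgr [50. 51. 54.] 401
tray 0.83 [486. 232.  93. 114.] top z 0.035 rect 513 -370 257 178 2.9 bgr [ 86. 124. 164.] 9247
cheek 0.78 [367. 259.  16.  57.] top z 0.052 rect 439 -100 30 120 85.3 bgr [20. 33. 62.] 761
cheek 0.71 [228. 322.  56.  26.] top z 0.053 rect 290 194 120 30 80.7 bgr [ 42.  91. 169.] 878
short_a 0.94 [334. 262.  19.  48.] top z 0.052 rect 432 -25 94 29 1.4 bgr [19. 31. 57.] 620
short_a 0.89 [406. 266.  22.  48.] top z 0.052 rect 429 -193 30 95 81.7 bgr [18. 30. 56.] 732
short_a 0.81 [463. 389.  54.  25.] top z 0.052 rect 163 -311 96 29 73.2 bgr [86. 33. 75.] 676
long_a 0.65 [331. 187.  18.  70.] top z 0.052 rect 601 -21 30 144 86.9 bgr [21. 34. 63.] 923
long_a 0.62 [403. 187.  21.  67.] top z 0.052 rect 611 -188 31 143 83.3 bgr [20. 33. 61.] 983
case 0.7 [320. 115. 111.  70.] top z 0.054 rect 789 6 250 122 84.8 bgr
[... 175 characters left out ...]
ct 453 253 12 15 88.6 bgr [50.  51.5 56.5] 366
mug 0.65 [149. 147.  45.  54.] top z 0.088 rect 691 402 82 77 18.6 bgr [46. 52. 57.] 1682
mug 0.27 [244. 242.   6.  50.] top z 0.062 rect 469 166 99 13 2.9 bgr [ 78.5 103.  136. ] 418
pedal 0.73 [505. 316.  50.  56.] top z 0.051 rect 318 -404 101 65 25.5 bgr [ 21.  23. 113.] 1834
pedal 0.62 [330. 188.  26.  68.] top z 0.052 rect 601 -21 30 144 86.9 bgr [21. 34. 64.] 933
pedal 0.27 [242. 244.   9.  49.] top z 0.062 rect 468 166 97 13 2.9 bgr [ 77.  107.5 139. ] 344
jar 0.82 [418. 129.  34.  32.] top z 0.071 rect 744 -221 51 51 3.5 bgr [16. 17. 17.] 711
tin 0.64 [367. 190.  15.  28.] top z 0.067 rect 597 -102 34 35 32.6 bgr [133.  146.5 157.5] 328
```

The top view shows five walnut cheeks:
- short at (334,262) and (406,266)
- long at (331,187) and (403,187)
- the 120 mm cheek at (367,259)

The look-alikes are orange (228,322), pink (407,331) and purple (463,389). The cheek still on the case is at (275,107). I choose (367,259), walnut and measured at 120 x 30 mm. The vise is at (220,242) with its jaw plates at columns 244 and 261. The tray is at (486,232).

```bash
python3 - <<'E'
from h import *
z=np.load("top0.npz");p,d=z["p"],z["d"];W=cloud("top",d)
c=p[150:300,150:430];cv2.imwrite("pics/crop1.png",cv2.resize(c,None,fx=2.8,fy=2.8,interpolation=cv2.INTER_CUBIC))
# jaws: points with z 0.055-0.068 in vise region
R_=(W[...,1]>.08)&(W[...,1]<.36)&(W[...,0]>.38)&(W[...,0]<.56)
hsv=cv2.cvtColor(p,cv2.COLOR_BGR2HSV)
tan=R_&(hsv[...,0]<25)&(hsv[...,1]>60)&(hsv[...,2]>70)&(W[...,2]>.05)&(W[...,2]<.072)
n,l,s,cc=cv2.connectedComponentsWithStats(tan.astype(np.uint8))
for i in range(1,n):
    if s[i,4]<40: continue
    print("tan",s[i],[np.round(v,1) for v in cv2.minAreaRect(W[l==i][:,:2].astype(np.float32)*1000)],W[l==i][:,2].mean())
def rect(name,m):
    m=cv2.morphologyEx(m.astype(np.uint8),cv2.MORPH_OPEN,np.ones((3,3),np.uint8))>0
    print(name,m.sum(),[np.round(v,1) for v in cv2.minAreaRect(W[m][:,:2].astype(np.float32)*1000)], np.round(np.median(W[m],0),3))
blue=R_&(hsv[...,0]>100)&(hsv[...,0]<130)&(hsv[...,1]>100)
rect("base",blue&(W[...,2]<.014)); rect("base+rails",R_&(W[...,2]<.025)&(blue|(W[...,2]>.012)))
rect("fixed",R_&(W[...,1]<.155)&(W[...,2]>.05)); rect("carr block",R_&(W[...,1]>.155)&(W[...,2]>.05)&(W[...,2]<.07))
hi=R_&(W[...,2]>.1); 
n,l,s,cc=cv2.connectedComponentsWithStats(hi.astype(np.uint8))
for i in range(1,n):
    Q=W[l==i]; print("hi",s[i],np.round(np.nanmedian(Q,0),3),np.round(Q.min(0),3),np.round(Q.max(0),3))
E
```

```text
tan [258 217   6  46 240] [array([471.6, 129.5]), array([101.5,  11.1]), np.float64(1.4)] 0.059237920102480655
tan [242 218   6  45 269] [array([468.7, 165.4]), array([99.2, 11.4]), np.float64(2.9)] 0.05901073553433793
base 765 [array([462.9, 223.8]), array([105.6, 273.4]), np.float64(3.7)] [0.458 0.294 0.006]
base+rails 2367 [array([463.9, 223.6]), array([106. , 273.7]), np.float64(3.2)] [0.456 0.287 0.015]
fixed 860 [array([472.2, 114.8]), array([101.5,  41.7]), np.float64(2.3)] [0.469 0.114 0.058]
carr block 816 [array([468. , 182.3]), array([99.1, 45.4]), np.float64(2.4)] [0.465 0.179 0.06 ]
hi [226 224   9   4  25] [0.489 0.191 0.102] [0.487 0.182 0.1  ] [0.494 0.199 0.106]
hi [192 236  10   8  58] [0.454 0.253 0.13 ] [0.446 0.248 0.104] [0.462 0.262 0.136]
hi [225 247  10   3  29] [0.442 0.189 0.105] [0.439 0.179 0.101] [0.444 0.198 0.109]
```

View pics/crop1.png

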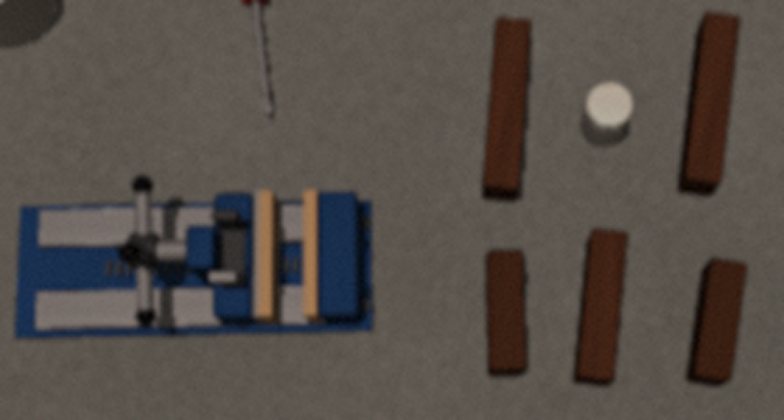

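The crop confirms the choice: a walnut 120 mm cheek at top-image pixel (367,259). The vise has its jaw plates at crop x≈263 and 311, and the wheel is near 0 rad. Now a planner that prints rows to type.

```bash
cat > plan.py <<'E'
# usage: plan.py "x,y,z,yaw; ..."  mm/deg world; yaw = direction of tool y (mod 180). prints rows in present tool frame
import sys
from h import *
s=sensors.state();p0=np.array(s["eef_pos"])*1000;R0=R.from_quat(s["tcp_rot"]);M=R0.as_matrix()
y0=np.degrees(np.arctan2(M[1,1],M[0,1]))
print("t",round(s["time"],1),"pos",np.round(p0,1),"yaw",round(y0,2),"q7",round(s["qpos"][6],2),"w",round(s["width"]*1000,1),"gf",np.round(s["gripper_force"],1),"F",np.round(s["contact_force"],1))
for w in (sys.argv[1].split(";") if len(sys.argv)>1 else []):
    x,y,z,a=map(float,w.split(","))
    a=y0+((a-y0+90)%180-90) if len(sys.argv)<3 else a
    c=np.radians(a);T=np.array([[np.sin(c)*-1,np.cos(c),0],[np.cos(c),np.sin(c),0],[0,0,-1]]).T
    yv=np.array([np.cos(c),np.sin(c),0]);zv=np.array([0,0,-1.]);T=np.stack([np.cross(yv,zv),yv,zv],1)
    r=(R0.inv()*R.from_matrix(T)).as_rotvec(degrees=True)
    print(w,"->",np.round(np.r_[M.T@(np.array([x,y,z])-p0),r],1).tolist())
E
python3 plan.py "480,-150,240,3.2;469,190,200,3.2"
```

```text
t 0.8 pos [ 201.8 -617.8  230.6] yaw -71.91 q7 -0.06 w 87.0 gf 0.0 F [0.7 0.9 0.5]
480,-150,240,3.2 -> [409.7, -358.3, -9.4, -0.0, -0.0, -75.1]
469,190,200,3.2 -> [504.8, -684.9, 30.6, -0.0, -0.0, -75.1]
```

```bash
P='python3 -m creep'; $P '[[[410,-358,-9,0,0,-75.1],[410,-358,-9,0,0,-75.1],[410,-358,-9,0,0,-75.1],[410,-358,-9,0,0,-75.1],[410,-358,-9,0,0,-75.1],[410,-358,-9,0,0,-75.1],[410,-358,-9,0,0,-75.1],[410,-358,-9,0,0,-75.1],[410,-358,-9,0,0,-75.1],[410,-358,-9,0,0,-75.1],[410,-358,-9,0,0,-75.1],[410,-358,-9,0,0,-75.1]]]' 87; python3 plan.py "469,190,180,3.2"
```

```text
time: 1.95
eef_pos: [0.4832, -0.1437, 0.2402]
tcp_rot: [0.684, 0.73, 0.001, 0.0]
contact_force: [-0.1, 0.2, 0.5]
width: 0.0868
gripper_force: 0.0
t 1.9 pos [ 483.2 -143.7  240.2] yaw 3.72 q7 0.25 w 86.8 gf 0.0 F [-0.1  0.2  0.5]
469,190,180,3.2 -> [333.8, 7.4, 60.7, 0.1, -0.1, 0.5]
```

```bash
P='python3 -m creep'; $P '[[[340,8,60,0,0,0],[340,8,60,0,0,0],[340,8,60,0,0,0],[340,8,60,0,0,0],[340,8,60,0,0,0],[340,8,60,0,0,0],[340,8,60,0,0,0],[340,8,60,0,0,0],[340,8,60,0,0,0],[340,8,60,0,0,0]]]' 87; python3 - <<'E'
from h import *
s=sensors.state();p,d=vision.camera("wrist");cv2.imwrite("pics/w1.png",p)
E
python3 plan.py "469,190,74,3.2"
```

```text
time: 2.95
eef_pos: [0.4699, 0.1883, 0.1796]
tcp_rot: [0.688, 0.726, -0.0, 0.0]
contact_force: [0.4, -0.4, 0.3]
width: 0.0873
gripper_force: 0.0
t 3.0 pos [470.  188.1 179.7] yaw 3.06 q7 -0.51 w 86.8 gf 0.0 F [-0.6  0.4 -0.2]
469,190,74,3.2 -> [2.0, -0.9, 105.7, 0.0, 0.0, -0.1]
```

View pics/w1.png

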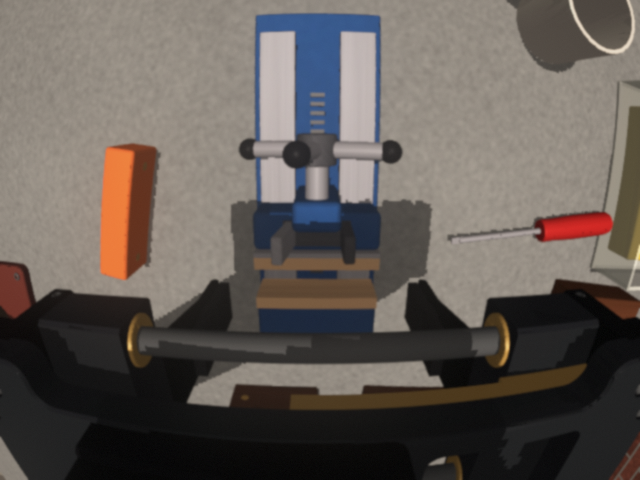

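The wrist view shows the lever (282,240) and post (348,240) centred between the fingers, with the wheel spokes horizontal at row 150. I'll check the posts with wrist depth.

```bash
cat >> h.py <<'E'
def wcloud():
    s=sensors.state(); p,d=vision.camera("wrist"); c=vision.calibration("wrist"); K=np.array(c["camera_matrix"])
    v,u=np.mgrid[0:480,0:640]; x=(u-K[0,2])/K[0,0]; y=(v-K[1,2])/K[1,1]; th=np.hypot(x,y)+1e-9
    k=np.tan(th)/th*d; P=np.stack([x*k,-y*k,-d,np.ones_like(d)],-1)@np.array(c["mount"]).T
    W=P[...,:3]@R.from_quat(s["tcp_rot"]).as_matrix().T+np.array(s["eef_pos"]); W[(d<=0)|(th>1.3)]=np.nan
    return p,W
E
python3 - <<'E'
from h import *
p,W=wcloud(); np.savez("w1",p=p,W=W)
a=W[200:270,240:400].reshape(-1,3); z=a[:,2]
for lo,hi in((.096,.112),(.05,.07)):
    Q=a[(z>lo)&(z<hi)]
    for n,q in(("x-",Q[Q[:,0]<.468]),("x+",Q[Q[:,0]>.468])):
        print(lo,n,len(q),np.round(np.percentile(q,[2,50,98],axis=0)*1000,1).tolist())
# vise yaw: base plate edge via blue
hsv=cv2.cvtColor(p,cv2.COLOR_BGR2HSV);b=(hsv[...,0]>100)&(hsv[...,0]<130)&(hsv[...,1]>120)
b[:14]=0; L=[];Rr=[]
for r in range(20,190,4):
    c=np.where(b[r,230:410])[0]+230
    if len(c)>5: L.append(W[r,c[1]]);Rr.append(W[r,c[-2]])
for q in(L,Rr):
    q=np.array(q);q=q[np.isfinite(q[:,0])]; f=np.polyfit(q[:,1],q[:,0],1);print("edge",f, q[:,2].mean())
pl=W[225:310,255:380]; 
for v in range(225,312,6): print(v,np.round(W[v,315]*1000))
E
```

```text
0.096 x- 439 [[438.7, 180.0, 96.6], [443.2, 190.4, 104.9], [447.2, 199.0, 106.8]]
0.096 x+ 371 [[486.2, 182.4, 96.8], [489.9, 192.3, 102.5], [494.1, 201.4, 104.0]]
0.05 x- 2459 [[419.9, 159.0, 52.6], [438.0, 180.8, 60.4], [467.0, 204.7, 64.8]]
0.05 x+ 2749 [[469.1, 161.4, 52.8], [499.6, 182.4, 60.3], [517.5, 207.8, 63.8]]
edge [-0.19643337  0.47459754] 0.007013919613890425
edge [0.01633734 0.50657937] 0.0073721116171968
225 [467. 205.  93.]
231 [467. 200.  91.]
237 [468. 187.  63.]
243 [468. 182.  62.]
249 [468. 174.  54.]
255 [468. 172.  62.]
261 [469. 167.  62.]
267 [469. 162.  62.]
273 [470. 134.   7.]
279 [470. 134.  21.]
285 [470. 135.  36.]
291 [470. 134.  47.]
297 [470. 135.  60.]
303 [470. 129.  60.]
309 [471. 122.  58.]
```

```bash
P='python3 -m creep'; $P '[[[2,0,40,0,0,0],[2,0,80,0,0,0],[2,0,100,0,0,0],[2,0,105,0,0,0],[2,0,105,0,0,0]]]' 80 20 && $P '[[[0,0,0,0,0,0],[0,0,0,0,0,0],[0,0,0,0,0,0],[0,0,0,0,0,0],[0,0,0,0,0,0],[0,0,0,0,0,0],[0,0,0,0,0,0],[0,0,0,0,0,0]]]' 36 20; python3 plan.py
```

```text
time: 3.55
eef_pos: [0.4695, 0.191, 0.0746]
tcp_rot: [0.688, 0.726, -0.0, -0.0]
contact_force: [0.2, 0.2, -0.2]
width: 0.0799
gripper_force: 0.0
time: 4.35
eef_pos: [0.4696, 0.1919, 0.075]
tcp_rot: [0.687, 0.726, 0.0, 0.0]
contact_force: [-0.9, -0.8, 6.0]
width: 0.0497
gripper_force: 20.0
t 4.3 pos [469.6 191.9  75. ] yaw 3.18 q7 -0.61 w 49.7 gf 20.0 F [-0.9 -0.8  6. ]
```

```bash
P='python3 -m creep'; $P '[[[0,0,0,0,0,0],[0,0,0,0,0,0],[0,0,0,0,0,0],[2,0,0,0,0,0],[4,0,0,0,0,0],[6,0,0,0,0,0],[8,0,0,0,0,0],[8,0,0,0,0,0]]]' 36 25; python3 - <<'E'
from h import *
p,W=wcloud();print(np.round(W[235:300:5,315]*1000).tolist())
E
```

```text
time: 5.15
eef_pos: [0.4693, 0.1995, 0.075]
tcp_rot: [0.687, 0.726, 0.0, 0.0]
contact_force: [-1.4, -2.4, 6.2]
width: 0.049
gripper_force: 25.0
[[466.0, 238.0, 86.0], [466.0, 236.0, 85.0], [466.0, 234.0, 87.0], [466.0, 232.0, 85.0], [466.0, 230.0, 86.0], [466.0, 229.0, 90.0], [466.0, 228.0, 92.0], [466.0, 226.0, 93.0], [467.0, 224.0, 93.0], [467.0, 222.0, 93.0], [467.0, 219.0, 93.0], [467.0, 217.0, 92.0], [467.0, 215.0, 93.0]]
```

```bash
P='python3 -m creep'; $P '[[[8,0,0,0,0,0],[16,0,0,0,0,0],[24,0,0,0,0,0],[32,0,0,0,0,0],[40,0,0,0,0,0],[48,0,0,0,0,0],[56,0,0,0,0,0],[64,0,0,0,0,0],[72,0,0,0,0,0],[80,0,0,0,0,0],[82,0,0,0,0,0],[82,0,0,0,0,0]]]'; python3 - <<'E'
from h import *
p,d=vision.camera("top");W=cloud("top",d);cv2.imwrite("pics/top1.png",cv2.resize(p[150:300,130:330],None,fx=3,fy=3))
for v in range(225,262,6):print(v,[ (u,*np.round(W[v,u]*1000).tolist()) for u in range(180,270,4) if .05<W[v,u,2]<.075])
E
```

```text
time: 6.4
eef_pos: [0.4652, 0.2821, 0.075]
tcp_rot: [0.687, 0.726, 0.001, 0.0]
contact_force: [3.0, 1.7, 3.8]
width: 0.0492
gripper_force: 25.0
225 [(260, 502.0, 132.0, 62.0), (264, 504.0, 124.0, 58.0), (268, 504.0, 115.0, 57.0)]
231 [(260, 490.0, 132.0, 60.0), (264, 490.0, 123.0, 58.0), (268, 491.0, 115.0, 55.0)]
237 [(260, 476.0, 131.0, 61.0), (264, 477.0, 123.0, 58.0), (268, 476.0, 114.0, 62.0)]
243 [(260, 462.0, 130.0, 62.0), (264, 464.0, 122.0, 57.0), (268, 464.0, 114.0, 55.0)]
249 [(260, 449.0, 130.0, 61.0), (264, 450.0, 122.0, 56.0), (268, 450.0, 113.0, 60.0)]
255 [(260, 436.0, 129.0, 60.0), (264, 437.0, 121.0, 57.0), (268, 437.0, 112.0, 60.0)]
261 [(264, 423.0, 120.0, 61.0), (268, 424.0, 112.0, 56.0)]
```

View pics/top1.png

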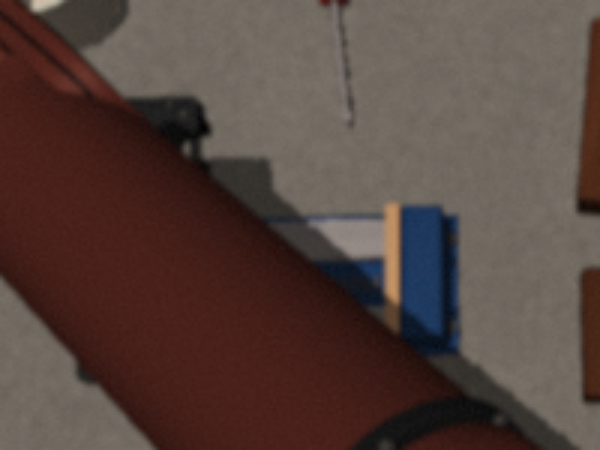

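The jaw plate is no longer by the fixed jaw; it has slid off with the carriage behind the arm in this view, and the fixed jaw is at crop (393,265). Release, rise, go to the cheek.

```bash
P='python3 -m creep'; $P '[[[0,0,0,0,0,0],[0,0,0,0,0,0],[0,0,0,0,0,0],[0,0,0,0,0,0],[0,0,-40,0,0,0],[0,0,-80,0,0,0],[0,0,-120,0,0,0],[0,0,-120,0,0,0],[0,0,-120,0,0,0]]]' 80; python3 plan.py "439,-100,190,85.3"
```

```text
time: 7.35
eef_pos: [0.4647, 0.2816, 0.1951]
tcp_rot: [0.687, 0.726, 0.001, 0.001]
contact_force: [0.2, 0.0, -1.3]
width: 0.0799
gripper_force: 0.0
t 7.3 pos [464.7 281.6 195.1] yaw 3.18 q7 -0.72 w 79.9 gf 0.0 F [ 0.2  0.  -1.3]
439,-100,190,85.3 -> [-379.6, -46.8, 5.0, 0.1, 0.1, -82.1]
```

```bash
P='python3 -m creep'; $P '[[[-380,-47,5,0,0,-82],[-380,-47,5,0,0,-82],[-380,-47,5,0,0,-82],[-380,-47,5,0,0,-82],[-380,-47,5,0,0,-82],[-380,-47,5,0,0,-82],[-380,-47,5,0,0,-82],[-380,-47,5,0,0,-82],[-380,-47,5,0,0,-82],[-380,-47,5,0,0,-82],[-380,-47,5,0,0,-82],[-380,-47,5,0,0,-82]]]' 64 30; python3 - <<'E'
from h import *
p,d=vision.camera("top");W=cloud("top",d)
for t in("cheek","carriage","tray"):
    for r in vision.cut_out(t,"top"):
        P=W[r["mask"]];P=P[np.isfinite(P[:,0])];zt=np.percentile(P[:,2],90);Q=P[P[:,2]>zt-.008]
        print(t,round(r["conf"],2),np.round(r["bbox"]),[np.round(v,1) for v in cv2.minAreaRect(Q[:,:2].astype(np.float32)*1000)])
hsv=cv2.cvtColor(p,cv2.COLOR_BGR2HSV);t=(W[...,1]>.1)&(W[...,1]<.3)&(abs(W[...,0]-.47)<.06)&(hsv[...,0]<25)&(hsv[...,1]>60)&(hsv[...,2]>70)&(W[...,2]>.05)&(W[...,2]<.072)
n,l,s,cc=cv2.connectedComponentsWithStats(t.astype(np.uint8))
for i in range(1,n):
    if s[i,4]>40: print("tan",[np.round(v,1) for v in cv2.minAreaRect(W[l==i][:,:2].astype(np.float32)*1000)])
E
python3 plan.py "439,-100,25,85.3"
```

```text
time: 8.55
eef_pos: [0.4373, -0.1013, 0.1878]
tcp_rot: [0.04, 0.999, 0.0, -0.001]
contact_force: [0.8, -0.3, 0.2]
width: 0.0636
gripper_force: 0.0
cheek 0.69 [228. 321.  58.  20.] [array([290.1, 193.6]), array([120.1,  29.9]), np.float64(80.7)]
carriage 0.74 [178. 240.  59.  49.] [array([477. , 311.2]), array([87.3, 73.9]), np.float64(86.8)]
tray 0.7 [320. 116. 111.  71.] [array([788.5,   6.3]), array([249.6, 123.1]), np.float64(84.7)]
tray 0.62 [491. 233.  86. 112.] [array([ 512.4, -370. ]), array([256.1, 177. ]), np.float64(2.9)]
tray 0.6 [156. 240.  20.  55.] [array([448.9, 343.7]), array([12.9, 14.8]), np.float64(66.8)]
tan [array([471.3, 130.2]), array([100.8,  11.3]), np.float64(2.5)]
tan [array([464.9, 255.9]), array([99.4, 12.7]), np.float64(2.9)]
t 8.8 pos [ 437.9 -100.4  188.5] yaw 85.11 q7 1.63 w 64.3 gf 0.0 F [-0.4 -0.1  0. ]
439,-100,25,85.3 -> [-1.3, 0.4, 163.5, 0.0, -0.1, -0.2]
```

```bash
P='python3 -m creep'; $P '[[[-1,0,50,0,0,0],[-1,0,100,0,0,0],[-1,0,140,0,0,0],[-1,0,160,0,0,0],[-1,0,163,0,0,0],[-1,0,163,0,0,0]]]' 64 30 && $P '[[[0,0,0,0,0,0],[0,0,0,0,0,0],[0,0,0,0,0,0],[0,0,0,0,0,0],[0,0,0,0,0,0],[0,0,0,0,0,0],[0,0,-20,0,0,0],[0,0,-60,0,0,0],[0,0,-100,0,0,0],[0,0,-120,0,0,0],[0,0,-120,0,0,0]]]' 20 30; python3 plan.py "468,177,145,92.8"
```

```text
time: 9.35
eef_pos: [0.4394, -0.1002, 0.0265]
tcp_rot: [0.042, 0.999, 0.0, -0.001]
contact_force: [0.1, -0.5, 0.5]
width: 0.064
gripper_force: 0.0
time: 10.45
eef_pos: [0.4413, -0.1009, 0.1494]
tcp_rot: [0.042, 0.999, -0.001, 0.002]
contact_force: [-0.2, 0.3, -1.2]
width: 0.0297
gripper_force: 30.0
t 10.4 pos [ 441.3 -100.9  149.4] yaw 85.18 q7 1.61 w 29.7 gf 30.0 F [-0.2  0.3 -1.2]
468,177,145,92.8 -> [-3.3, 279.2, 4.0, -0.1, 0.3, -7.6]
```

```bash
P='python3 -m creep'; $P '[[[-3,40,0,0,0,-2],[-3,80,0,0,0,-4],[-3,120,0,0,0,-6],[-3,160,0,0,0,-7.6],[-3,200,0,0,0,-7.6],[-3,240,0,0,0,-7.6],[-3,265,0,0,0,-7.6],[-3,279,0,0,0,-7.6],[-3,279,0,0,0,-7.6],[-3,279,0,0,0,-7.6],[-3,279,0,0,0,-7.6]]]'; python3 - <<'E'
from h import *
p,W=wcloud();cv2.imwrite("pics/w2.png",p)
E
python3 plan.py "468,177,43,92.8"
```

```text
time: 11.55
eef_pos: [0.4657, 0.1759, 0.1459]
tcp_rot: [-0.024, 1.0, -0.0, -0.001]
contact_force: [-0.4, -0.7, -1.0]
width: 0.0299
gripper_force: 3.0
t 11.6 pos [465.9 175.8 146.1] yaw 92.69 q7 1.06 w 30.2 gf 3.0 F [ 0.4  0.7 -1.4]
468,177,43,92.8 -> [-2.2, 1.1, 103.1, -0.0, -0.0, -0.1]
```

View pics/w2.png

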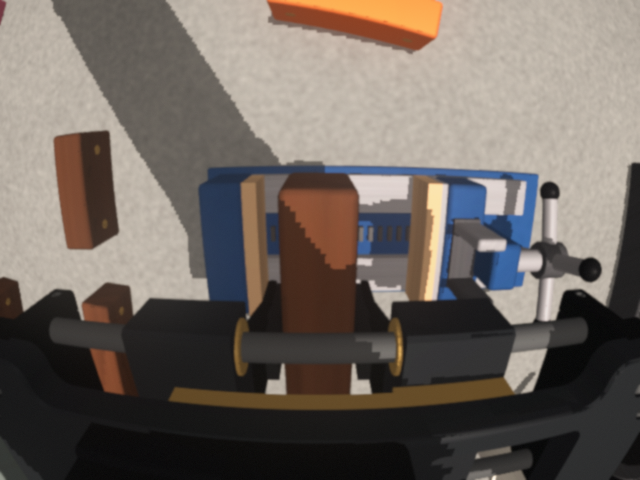

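The cheek hangs between the jaws at (318,230), fixed jaw at left (255,250), moving jaw at right (428,250). The grip slackened to 3 N, so I'll regrip and check for slip.

```bash
P='python3 -m creep'; $P '[[[-2,0,0,0,0,0],[-2,0,0,0,0,0],[-2,0,0,0,0,0]]]' 20 30; python3 - <<'E'
from h import *
p,W=wcloud(); q=W[178:270,285:350].reshape(-1,3); z=q[:,2]; print(np.round(np.nanpercentile(z,[5,50,95])*1000,1))
t=q[z>np.nanpercentile(z,50)-.006]; t=t[np.isfinite(t[:,0])]
print(len(t),np.round(t.min(0)*1000),np.round(t.max(0)*1000),[np.round(v,1) for v in cv2.minAreaRect(t[:,:2].astype(np.float32)*1000)])
A=np.c_[t[:,:2],np.ones(len(t))];f=np.linalg.lstsq(A,t[:,2],rcond=None)[0];print("slope",f)
E
python3 plan.py "468,177,43,92.8"
```

```text
time: 11.9
eef_pos: [0.4681, 0.177, 0.1466]
tcp_rot: [-0.024, 1.0, -0.0, 0.0]
contact_force: [-0.7, -0.1, -0.5]
width: 0.0292
gripper_force: 30.0
[157.  170.6 171.7]
5432 [407. 162. 165.] [439. 187. 173.] [array([423.1, 174.5]), array([31.8, 24.4]), np.float64(2.7)]
slope [0.03071063 0.00313704 0.15702762]
t 11.9 pos [468.  177.1 146.6] yaw 92.77 q7 1.06 w 29.7 gf 30.0 F [ 0.4  0.2 -1.4]
468,177,43,92.8 -> [0.0, -0.1, 103.6, -0.0, 0.0, -0.0]
```

```bash
P='python3 -m creep'; $P '[[[0,0,40,0,0,0],[0,0,75,0,0,0],[0,0,95,0,0,0],[0,0,101,0,0,0],[0,0,103,0,0,0],[0,0,104,0,0,0],[0,0,105,0,0,0],[0,0,105,0,0,0]]]'; $P '[[[0,0,0,0,0,0],[0,0,0,0,0,0],[0,0,0,0,0,0],[0,0,0,0,0,0]]]' 40;  $P '[[[0,0,-30,0,0,0],[0,0,-70,0,0,0],[0,0,-110,0,0,0],[0,0,-140,0,0,0],[0,0,-140,0,0,0],[0,0,-140,0,0,0]]]' ; python3 - <<'E'
from h import *
p,W=wcloud();cv2.imwrite("pics/w3.png",p)
m=vision.cut_out("cheek","wrist")
for r in m:
    q=W[r["mask"]];q=q[np.isfinite(q[:,0])&(q[:,2]>.055)]
    print(r["conf"],np.round(r["bbox"]))
    if len(q)>50:
        print(np.round(np.median(q,0)*1000),[np.round(v,1) for v in cv2.minAreaRect(q[:,:2].astype(np.float32)*1000)])
E
python3 plan.py "465,312,190,182.8"
```

```text
time: 12.75
eef_pos: [0.4689, 0.1776, 0.0429]
tcp_rot: [-0.024, 1.0, 0.0, 0.001]
contact_force: [-0.7, -0.8, 5.2]
width: 0.0299
gripper_force: 30.0
time: 13.15
eef_pos: [0.468, 0.1773, 0.0416]
tcp_rot: [-0.024, 1.0, 0.0, 0.0]
contact_force: [-0.3, -0.5, -0.0]
width: 0.0395
gripper_force: 0.0
time: 13.75
eef_pos: [0.4682, 0.1772, 0.1819]
tcp_rot: [-0.024, 1.0, -0.0, 0.001]
contact_force: [0.2, -0.8, -0.8]
width: 0.0396
gripper_force: 0.0
0.97 [348.  27. 154.  53.]
0.95 [321. 228.  42. 150.]
[462. 178.  67.] [array([468.2, 177.8]), array([120.3,  30.1]), np.float64(2.6)]
0.86 [ 13.  54.  25. 104.]
t 13.8 pos [467.4 177.  180.5] yaw 92.79 q7 1.08 w 39.9 gf 0.0 F [ 0.2  0.6 -0.4]
465,312,190,182.8 -> [-4.2, 135.0, -9.6, -0.1, -0.1, 90.0]
```

View pics/w3.png

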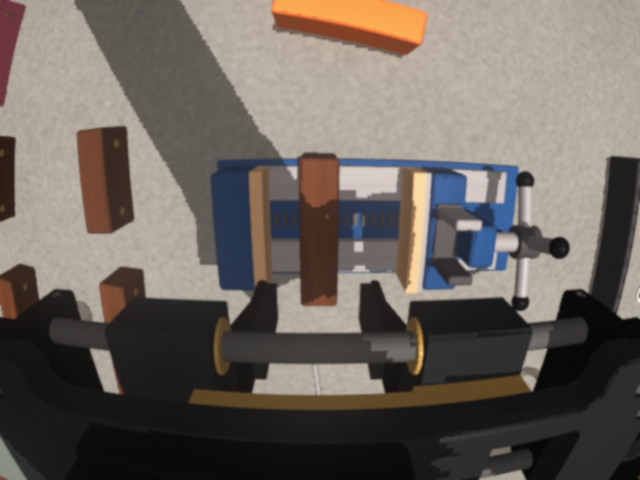

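The cheek stands upright at pixel (320,228), parallel, between the fixed jaw (260,225) and the moving jaw (410,230). Now back to the lever.

```bash
python3 plan.py "465.5,281.5,185,2.8"; P='python3 -m creep'; $P '[[[-4,105,-5,0,0,90],[-4,105,-5,0,0,90],[-4,105,-5,0,0,90],[-4,105,-5,0,0,90],[-4,105,-5,0,0,90],[-4,105,-5,0,0,90],[-4,105,-5,0,0,90],[-4,105,-5,0,0,90],[-4,105,-5,0,0,90],[-4,105,-5,0,0,90],[-4,105,-5,0,0,90],[-4,105,-5,0,0,90]]]' 80 25; python3 - <<'E'
from h import *
p,W=wcloud()
a=W[190:290,230:410].reshape(-1,3);z=a[:,2];Q=a[(z>.096)&(z<.115)&(a[:,1]<.31)]
for q in(Q[Q[:,0]<.463],Q[Q[:,0]>.463]): print(len(q),np.round(np.percentile(q,[2,50,98],axis=0)*1000).tolist())
E
python3 plan.py "466,282,75,2.8"
```

```text
t 13.8 pos [467.4 177.  180.5] yaw 92.79 q7 1.08 w 39.9 gf 0.0 F [ 0.2  0.6 -0.4]
465.5,281.5,185,2.8 -> [-3.2, 104.5, -4.5, -0.1, -0.1, 90.0]
time: 15.05
eef_pos: [0.4662, 0.2821, 0.1852]
tcp_rot: [0.69, 0.724, -0.001, -0.0]
contact_force: [0.3, -0.6, -0.9]
width: 0.0797
gripper_force: 0.0
390 [[440.0, 270.0, 97.0], [444.0, 281.0, 105.0], [447.0, 290.0, 107.0]]
349 [[481.0, 273.0, 98.0], [485.0, 283.0, 102.0], [489.0, 292.0, 104.0]]
t 15.1 pos [466.3 282.2 185.4] yaw 2.97 q7 -0.69 w 79.8 gf 0.0 F [ 0.4 -0.6  0.4]
466,282,75,2.8 -> [-0.1, -0.1, 110.4, -0.1, 0.0, 0.2]
```

```bash
P='python3 -m creep'; $P '[[[0,0,40,0,0,0],[0,0,80,0,0,0],[0,0,105,0,0,0],[0,0,110,0,0,0],[0,0,110,0,0,0]]]' 80 25 && $P '[[[0,0,0,0,0,0],[0,0,0,0,0,0],[0,0,0,0,0,0],[0,0,0,0,0,0],[0,0,0,0,0,0],[0,0,0,0,0,0],[0,0,0,0,0,0],[0,0,0,0,0,0]]]' 36 25 && $P '[[[-8,0,0,0,0,0],[-16,0,0,0,0,0],[-24,0,0,0,0,0],[-32,0,0,0,0,0],[-40,0,0,0,0,0],[-48,0,0,0,0,0],[-56,0,0,0,0,0],[-64,0,0,0,0,0],[-70,0,0,0,0,0],[-74,0,0,0,0,0],[-78,0,0,0,0,0],[-78,0,0,0,0,0]]]'; python3 plan.py; python3 - <<'E'
from h import *
p,W=wcloud();print(np.round(W[250:400:10,316]*1000).tolist()); cv2.imwrite("pics/w4.png",p)
E
```

```text
time: 15.6
eef_pos: [0.4663, 0.2823, 0.076]
tcp_rot: [0.689, 0.725, -0.001, -0.001]
contact_force: [-0.4, -0.4, 0.1]
width: 0.0798
gripper_force: 0.0
time: 16.4
eef_pos: [0.4656, 0.2825, 0.077]
tcp_rot: [0.69, 0.724, -0.001, -0.001]
contact_force: [-4.2, -0.4, 7.7]
width: 0.0485
gripper_force: 25.7
time: 17.6
eef_pos: [0.4695, 0.2048, 0.077]
tcp_rot: [0.69, 0.724, -0.001, -0.001]
contact_force: [-5.5, 0.3, 7.8]
width: 0.0488
gripper_force: 25.8
t 17.6 pos [469.5 204.8  77. ] yaw 2.8 q7 -0.6 w 48.8 gf 25.8 F [-5.5  0.3  7.8]
[[467.0, 236.0, 85.0], [467.0, 233.0, 89.0], [467.0, 230.0, 92.0], [467.0, 226.0, 93.0], [468.0, 222.0, 93.0], [468.0, 217.0, 94.0], [469.0, 196.0, 63.0], [469.0, 186.0, 56.0], [469.0, 183.0, 61.0], [467.0, 237.0, 156.0], [467.0, 236.0, 158.0], [468.0, 233.0, 158.0], [470.0, 159.0, 66.0], [471.0, 153.0, 66.0], [471.0, 146.0, 67.0]]
```

```bash
P='python3 -m creep'; $P '[[[-1,0,0,0,0,0],[-2,0,0,0,0,0],[-3,0,0,0,0,0],[-4,0,0,0,0,0],[-5,0,0,0,0,0],[-6,0,0,0,0,0],[-6,0,0,0,0,0]]]'; $P '[[[-1,0,0,0,0,0],[-1,0,0,0,0,0],[-1,0,0,0,0,0]]]';$P '[[[-1,0,0,0,0,0],[-1,0,0,0,0,0],[-1,0,0,0,0,0]]]'; python3 - <<'E'
from h import *
p,W=wcloud();print(np.round(W[310:420:4,316]*1000).tolist())
E
```

```text
time: 18.35
eef_pos: [0.4698, 0.1996, 0.077]
tcp_rot: [0.689, 0.724, -0.0, -0.001]
contact_force: [-5.2, 3.1, 6.8]
width: 0.0484
gripper_force: 25.7
time: 18.65
eef_pos: [0.4698, 0.1986, 0.077]
tcp_rot: [0.689, 0.724, -0.0, -0.001]
contact_force: [-4.1, 3.5, 7.3]
width: 0.0486
gripper_force: 25.7
time: 18.95
eef_pos: [0.4699, 0.1977, 0.077]
tcp_rot: [0.689, 0.724, -0.0, -0.001]
contact_force: [-4.7, 3.3, 5.8]
width: 0.049
gripper_force: 25.7
[[469.0, 189.0, 63.0], [469.0, 186.0, 63.0], [469.0, 179.0, 54.0], [469.0, 180.0, 59.0], [470.0, 178.0, 61.0], [470.0, 175.0, 60.0], [468.0, 230.0, 152.0], [468.0, 230.0, 154.0], [468.0, 230.0, 156.0], [468.0, 229.0, 157.0], [468.0, 229.0, 158.0], [468.0, 227.0, 158.0], [468.0, 226.0, 158.0], [468.0, 224.0, 157.0], [471.0, 156.0, 67.0], [471.0, 153.0, 67.0], [471.0, 150.0, 67.0], [471.0, 147.0, 67.0], [471.0, 144.0, 67.0], [471.0, 141.0, 67.0], [471.0, 138.0, 66.0], [472.0, 131.0, 62.0], [468.0, 221.0, 167.0], [nan, nan, nan], [468.0, 221.0, 170.0], [468.0, 223.0, 173.0], [468.0, 223.0, 174.0], [468.0, 223.0, 175.0]]
```

```bash
P='python3 -m creep'; $P '[[[-1,0,0,0,0,0],[-1,0,0,0,0,0],[-1,0,0,0,0,0]]]';$P '[[[-1,0,0,0,0,0],[-1,0,0,0,0,0],[-1,0,0,0,0,0]]]'
```

```text
time: 19.3
eef_pos: [0.4699, 0.1972, 0.077]
tcp_rot: [0.689, 0.725, 0.0, -0.001]
contact_force: [-4.9, 4.7, 5.3]
width: 0.0488
gripper_force: 25.7
time: 19.6
eef_pos: [0.4698, 0.1972, 0.077]
tcp_rot: [0.689, 0.725, 0.001, -0.001]
contact_force: [-4.3, 7.6, 2.7]
width: 0.0486
gripper_force: 25.7
```

```bash
P='python3 -m creep'; $P '[[[0,0,0,0,0,0],[0,0,0,0,0,0],[0,0,0,0,0,0],[0,0,0,0,0,0],[0,0,-40,0,0,0],[0,0,-80,0,0,0],[0,0,-110,0,0,0],[0,0,-110,0,0,0],[0,0,-110,0,0,0]]]' 80; python3 - <<'E'
from h import *
p,W=wcloud();cv2.imwrite("pics/w5.png",p); np.savez("w5",W=W,p=p)
hi=(W[...,2]>.065)&(W[...,2]<.16)&(W[...,1]>.235)&(W[...,1]<.33)&(abs(W[...,0]-.465)<.075)
gy=cv2.cvtColor(p,cv2.COLOR_BGR2GRAY)
n,l,s,c=cv2.connectedComponentsWithStats((hi&(gy<60)).astype(np.uint8))
for i in range(1,n):
    if s[i,4]>30: print(s[i],np.round(np.median(W[l==i],0)*1000))
a=W[150:330,230:410].reshape(-1,3);z=a[:,2];Q=a[(z>.096)&(z<.115)&(a[:,1]<.23)&(a[:,1]>.17)]
for q in(Q[Q[:,0]<.468],Q[Q[:,0]>.468]): print(len(q),np.round(np.percentile(q,[2,50,98],axis=0)*1000).tolist())
E
python3 plan.py
```

```text
time: 20.5
eef_pos: [0.4715, 0.1943, 0.187]
tcp_rot: [0.69, 0.724, 0.001, 0.001]
contact_force: [0.2, -0.2, -1.2]
width: 0.0798
gripper_force: 0.0
[280 139  28  30 545] [455. 260. 133.]
[239 141  14  19 183] [416. 258.  73.]
[377 142  18  20 293] [513. 263.  96.]
380 [[444.0, 185.0, 97.0], [448.0, 196.0, 106.0], [452.0, 204.0, 107.0]]
345 [[486.0, 188.0, 97.0], [489.0, 198.0, 103.0], [493.0, 206.0, 104.0]]
t 20.6 pos [470.9 194.  186. ] yaw 2.77 q7 -0.5 w 80.1 gf 0.0 F [-0.1  0.5 -0.9]
```

View pics/w5.png

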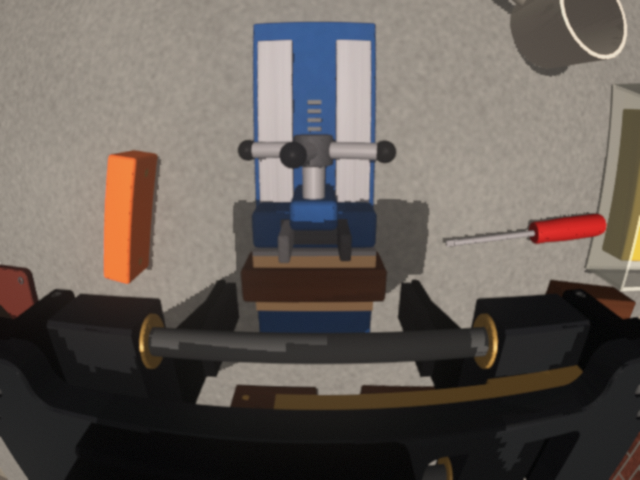

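Lever at (287,240) and post (345,240) are released. The cheek is clamped between the plates at row 278, with the wheel's -x ball at (247,150), a little below horizontal. Now over to the wheel with closed fingers.

```bash
python3 plan.py "416,258,150,92.8"
```

```text
t 20.6 pos [470.9 194.  186. ] yaw 2.77 q7 -0.5 w 80.1 gf 0.0 F [-0.1  0.5 -0.9]
416,258,150,92.8 -> [66.6, -51.8, 36.0, 0.0, 0.0, 90.0]
```

```bash
P='python3 -m creep'; $P '[[[67,-52,0,0,0,-90],[67,-52,0,0,0,-90],[67,-52,0,0,0,-90],[67,-52,0,0,0,-90],[67,-52,0,0,0,-90],[67,-52,0,0,0,-90],[67,-52,0,0,0,-90],[67,-52,0,0,0,-90],[67,-52,0,0,0,-90],[67,-52,0,0,0,-90],[67,-52,20,0,0,-90],[67,-52,20,0,0,-90]]]' 0 10; python3 plan.py "416,258,90,92.8;417,258,68,92.8"
```

```text
time: 21.75
eef_pos: [0.4143, 0.2576, 0.1636]
tcp_rot: [-0.025, 1.0, -0.001, -0.002]
contact_force: [-1.1, 0.0, 0.1]
width: 0.0013
gripper_force: 0.0
t 21.8 pos [414.3 257.6 163.6] yaw 92.85 q7 0.9 w 1.3 gf 0.0 F [-1.1  0.   0.1]
416,258,90,92.8 -> [-2.1, 0.5, 73.6, -0.1, -0.3, 0.0]
417,258,68,92.8 -> [-3.2, 0.5, 95.6, -0.1, -0.3, 0.0]
```

```bash
P='python3 -m creep'; $P '[[[-1,0,40,0,0,0],[-1,0,74,0,0,0],[-1,0,79,0,0,0],[-2,0,84,0,0,0],[-2,0,89,0,0,0],[-3,0,93,0,0,0],[-3,0,96,0,0,0],[-3,0,96,0,0,0]]]'; $P '[[[0,0,-40,0,0,0],[0,0,-80,0,0,0],[0,0,-105,0,0,0],[0,0,-105,0,0,0],[0,0,-105,0,0,0]]]';python3 - <<'E'
from h import *
p,W=wcloud();cv2.imwrite("pics/w6.png",p)
hi=(W[...,2]>.03)&(W[...,2]<.16)&(W[...,1]>.22)&(W[...,1]<.30)&(abs(W[...,0]-.465)<.075)
gy=cv2.cvtColor(p,cv2.COLOR_BGR2GRAY)
n,l,s,c=cv2.connectedComponentsWithStats((hi&(gy<60)).astype(np.uint8))
for i in range(1,n):
    if s[i,4]>30: print(s[i],np.round(np.median(W[l==i],0)*1000),W[l==i][:,2].max())
E
python3 plan.py
```

```text
time: 22.55
eef_pos: [0.4197, 0.2596, 0.0712]
tcp_rot: [-0.024, 1.0, 0.001, 0.001]
contact_force: [0.3, 0.4, 3.7]
width: 0.0007
gripper_force: 1.4
time: 23.05
eef_pos: [0.4194, 0.2589, 0.1759]
tcp_rot: [-0.024, 1.0, 0.0, 0.001]
contact_force: [-0.5, -0.3, -0.9]
width: 0.0005
gripper_force: 0.0
[308 227  20  16 254] [418. 258.  59.] 0.06280396927968845
[262 258  18  44 531] [453. 225.  70.] 0.09427527315333778
[317 364   3  12  36] [506. 263. 110.] 0.11127840370688398
t 23.1 pos [418.9 258.6 175.1] yaw 92.77 q7 0.9 w 0.6 gf 0.0 F [-0.  -0.3 -0.3]
```

View pics/w6.png

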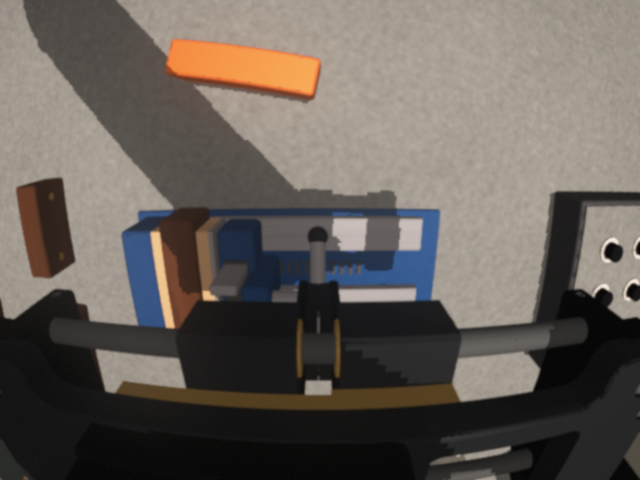

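The stroke worked: the ball at (317,236) is now about 27° below horizontal. The same stroke repeats from here with the next spoke, which is about 63° up.

```bash
P='python3 -m creep'; $P '[[[-21,0,0,0,0,0],[-21,0,33,0,0,0],[-18,0,40,0,0,0],[-10,0,47,0,0,0],[-4,0,55,0,0,0],[1,0,63,0,0,0],[4,0,73,0,0,0],[4,0,82,0,0,0]]]'; $P '[[[-1,0,8,0,0,0],[-2,0,15,0,0,0],[-4,0,23,0,0,0],[-4,0,23,0,0,0]]]'; $P '[[[0,0,-40,0,0,0],[0,0,-80,0,0,0],[0,0,-105,0,0,0],[0,0,-105,0,0,0]]]';python3 - <<'E'
from h import *
p,W=wcloud();
hi=(W[...,2]>.03)&(W[...,2]<.16)&(W[...,1]>.24)&(W[...,1]<.28)&(abs(W[...,0]-.465)<.075)
gy=cv2.cvtColor(p,cv2.COLOR_BGR2GRAY)
n,l,s,c=cv2.connectedComponentsWithStats((hi&(gy<60)).astype(np.uint8))
for i in range(1,n):
    if s[i,4]>30: print(s[i],np.round(np.median(W[l==i],0)*1000),W[l==i][:,2].max())
E
python3 plan.py
```

```text
time: 23.9
eef_pos: [0.4128, 0.2589, 0.0926]
tcp_rot: [-0.025, 1.0, -0.0, -0.001]
contact_force: [-3.0, 0.9, 4.8]
width: 0.0004
gripper_force: 2.1
time: 24.3
eef_pos: [0.4186, 0.2589, 0.0694]
tcp_rot: [-0.024, 1.0, 0.0, -0.001]
contact_force: [-1.2, -0.6, 0.9]
width: 0.0004
gripper_force: 0.4
time: 24.7
eef_pos: [0.4213, 0.2598, 0.1792]
tcp_rot: [-0.024, 1.0, 0.001, 0.003]
contact_force: [0.6, -0.5, 0.2]
width: 0.0005
gripper_force: 0.0
[311 223  19  16 235] [419. 261.  57.] 0.06101107868199951
[307 277  28   6 132] [432. 262. 121.] 0.12637698523722296
t 24.8 pos [420.5 259.1 177.2] yaw 92.73 q7 0.9 w 0.5 gf 0.0 F [-0.5  0.4 -0.5]
```

```bash
P='python3 -m creep'; $P '[[[-20,0,0,0,0,0],[-20,0,35,0,0,0],[-17,0,42,0,0,0],[-9,0,49,0,0,0],[-3,0,57,0,0,0],[2,0,65,0,0,0],[5,0,75,0,0,0],[5,0,84,0,0,0]]]'; $P '[[[-1,0,8,0,0,0],[-2,0,15,0,0,0],[-4,0,22,0,0,0],[-4,0,22,0,0,0]]]'; $P '[[[0,0,-40,0,0,0],[0,0,-80,0,0,0],[0,0,-106,0,0,0],[0,0,-106,0,0,0]]]'; python3 plan.py; $P '[[[-20,0,0,0,0,0],[-20,0,35,0,0,0],[-17,0,42,0,0,0],[-9,0,49,0,0,0],[-3,0,57,0,0,0],[2,0,65,0,0,0],[5,0,75,0,0,0],[5,0,84,0,0,0]]]';
```

```text
time: 25.55
eef_pos: [0.4119, 0.2589, 0.0907]
tcp_rot: [-0.025, 1.0, -0.0, -0.001]
contact_force: [-5.1, 0.9, 6.3]
width: 0.0006
gripper_force: 3.5
time: 25.95
eef_pos: [0.4165, 0.2589, 0.0683]
tcp_rot: [-0.025, 1.0, -0.0, -0.001]
contact_force: [-2.2, 1.9, 3.8]
width: 0.0005
gripper_force: 1.9
time: 26.35
eef_pos: [0.419, 0.2596, 0.1783]
tcp_rot: [-0.024, 1.0, 0.001, 0.002]
contact_force: [-0.0, 0.0, -0.4]
width: 0.0009
gripper_force: 0.0
t 26.4 pos [419.  259.6 178.3] yaw 92.79 q7 0.9 w 0.9 gf 0.0 F [-0.   0.  -0.4]
time: 27.15
eef_pos: [0.4027, 0.2598, 0.0886]
tcp_rot: [-0.027, 1.0, -0.002, -0.008]
contact_force: [-33.6, 4.6, 13.8]
width: 0.0005
gripper_force: 15.0
```

```bash
P='python3 -m creep'; $P '[[[12,0,0,0,0,0],[14,0,0,0,0,0],[14,0,-40,0,0,0],[14,0,-80,0,0,0],[14,0,-90,0,0,0],[14,0,-90,0,0,0]]]';python3 - <<'E'
from h import *
p,W=wcloud();cv2.imwrite("pics/w7.png",p[150:420,100:500])
hi=(W[...,2]>.03)&(W[...,2]<.16)&(W[...,1]>.24)&(W[...,1]<.28)&(abs(W[...,0]-.465)<.075)
gy=cv2.cvtColor(p,cv2.COLOR_BGR2GRAY)
n,l,s,c=cv2.connectedComponentsWithStats((hi&(gy<60)).astype(np.uint8))
for i in range(1,n):
    if s[i,4]>30: print(s[i],np.round(np.median(W[l==i],0)*1000),np.round(np.nanmin(W[l==i],0)*1000),np.round(np.nanmax(W[l==i],0)*1000))
a=W[200:330,100:350].reshape(-1,3);z=a[:,2];Q=a[(z>.094)&(z<.115)&(a[:,1]<.23)&(a[:,1]>.17)]
print("lever",len(Q),np.round(np.percentile(Q,[2,50,98],axis=0)*1000).tolist())
E
python3 plan.py
```

```text
time: 27.75
eef_pos: [0.4002, 0.2579, 0.1828]
tcp_rot: [-0.024, 1.0, 0.0, 0.002]
contact_force: [-0.3, -0.3, -0.8]
width: 0.0008
gripper_force: 0.0
[315 247  20  15 250] [418. 264.  60.] [412. 257.  54.] [424. 272.  63.]
[316 364  16  24 141] [506. 265. 108.] [495. 262.  96.] [512. 274. 110.]
lever 210 [[437.0, 191.0, 95.0], [438.0, 202.0, 103.0], [441.0, 210.0, 106.0]]
t 27.8 pos [399.5 257.4 181.3] yaw 92.73 q7 0.91 w 0.1 gf 0.0 F [-0.4 -0.5 -0.4]
```

View pics/w7.png

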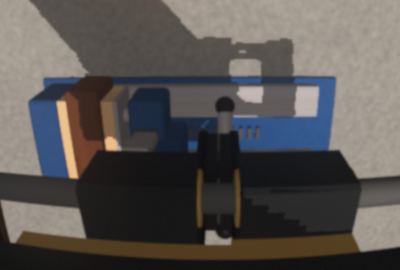

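The lever has dropped in (up), and the carriage has been screwed back about 5 mm to take up the play. The ball at crop (225,105) is again about 27° below, and my last stroke slipped off the outside. I'll push the next spoke straight down first, further in.

```bash
P='python3 -m creep'; $P '[[[-35,5,0,0,0,0],[-35,5,0,0,0,0],[-35,5,30,0,0,0],[-35,5,40,0,0,0],[-35,5,40,0,0,0]]]'; $P '[[[0,0,3,0,0,0],[0,0,6,0,0,0],[0,0,6,0,0,0]]]';$P '[[[0,0,4,0,0,0],[0,0,8,0,0,0],[0,0,8,0,0,0]]]'
```

```text
time: 28.3
eef_pos: [0.4319, 0.2637, 0.139]
tcp_rot: [-0.025, 1.0, -0.001, -0.002]
contact_force: [-0.4, 0.4, 0.4]
width: 0.0007
gripper_force: 0.0
time: 28.6
eef_pos: [0.4339, 0.2652, 0.1366]
tcp_rot: [-0.024, 1.0, 0.0, 0.001]
contact_force: [-1.8, -0.9, 6.4]
width: 0.0003
gripper_force: 3.2
time: 28.9
eef_pos: [0.4338, 0.2647, 0.1278]
tcp_rot: [-0.024, 1.0, -0.0, 0.0]
contact_force: [-0.3, 0.0, 0.9]
width: 0.0008
gripper_force: 0.0
```

```bash
P='python3 -m creep'; $P '[[[5,0,4,0,0,0],[8,0,8,0,0,0],[10,0,13,0,0,0],[10,0,13,0,0,0]]]'; $P '[[[2,0,6,0,0,0],[4,0,12,0,0,0],[4,0,12,0,0,0]]]';$P '[[[1,0,5,0,0,0],[1,0,10,0,0,0],[1,0,10,0,0,0]]]'
```

```text
time: 29.3
eef_pos: [0.4229, 0.2639, 0.1138]
tcp_rot: [-0.024, 1.0, -0.0, -0.001]
contact_force: [0.1, -0.3, -0.1]
width: 0.0005
gripper_force: 0.0
time: 29.6
eef_pos: [0.4189, 0.2638, 0.1016]
tcp_rot: [-0.024, 1.0, -0.0, -0.001]
contact_force: [-0.4, 0.1, 0.6]
width: 0.0002
gripper_force: 0.0
time: 29.9
eef_pos: [0.4183, 0.2638, 0.0918]
tcp_rot: [-0.024, 1.0, -0.0, -0.001]
contact_force: [-0.7, 0.2, 0.0]
width: 0.0007
gripper_force: 0.0
```

```bash
P='python3 -m creep'; $P '[[[0,0,6,0,0,0],[0,0,12,0,0,0],[0,0,18,0,0,0],[0,0,18,0,0,0]]]';  python3 - <<'E'
from h import *
for n in("scene","wrist"):
    p,d=vision.camera(n); 
    cv2.imwrite(f"pics/{n}8.png",cv2.resize(p[200:340,330:500],None,fx=4,fy=4,interpolation=cv2.INTER_CUBIC) if n=="scene" else p)
E
```

```text
time: 30.3
eef_pos: [0.4195, 0.2645, 0.0746]
tcp_rot: [-0.024, 1.0, 0.0, 0.001]
contact_force: [1.1, 1.3, 4.3]
width: 0.0006
gripper_force: 1.6
```

View pics/scene8.png

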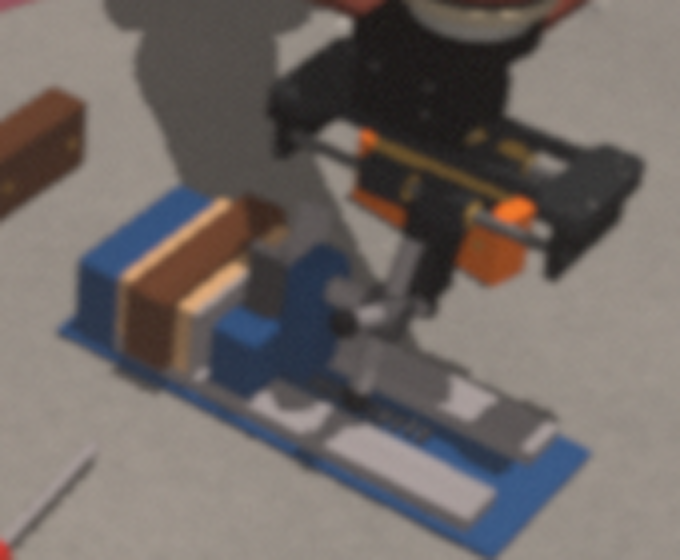

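The fingertip is on the -x ball (425,300). The upper spoke leans at (405,255), so the last push slipped past it. I'll push this ball further down and watch the force.

```bash
P='python3 -m creep'; $P '[[[1,0,4,0,0,0],[2,0,8,0,0,0],[2,0,8,0,0,0],[2,0,8,0,0,0]]]'; $P '[[[0,0,2,0,0,0],[0,0,2,0,0,0]]]'; $P '[[[0,0,-40,0,0,0],[0,0,-80,0,0,0],[0,0,-100,0,0,0],[0,0,-100,0,0,0]]]';python3 - <<'E'
from h import *
p,W=wcloud()
hi=(W[...,2]>.03)&(W[...,2]<.16)&(W[...,1]>.24)&(W[...,1]<.28)&(abs(W[...,0]-.465)<.075)
gy=cv2.cvtColor(p,cv2.COLOR_BGR2GRAY)
n,l,s,c=cv2.connectedComponentsWithStats((hi&(gy<60)).astype(np.uint8))
for i in range(1,n):
    if s[i,4]>30: print(s[i],np.round(np.median(W[l==i],0)*1000),np.round(np.nanmin(W[l==i],0)*1000),np.round(np.nanmax(W[l==i],0)*1000))
E
python3 plan.py
```

```text
time: 30.8
eef_pos: [0.4171, 0.2645, 0.0669]
tcp_rot: [-0.024, 1.0, 0.0, 0.001]
contact_force: [0.1, 0.7, 5.5]
width: 0.0005
gripper_force: 2.3
time: 31.0
eef_pos: [0.4174, 0.2647, 0.0651]
tcp_rot: [-0.024, 1.0, 0.001, 0.001]
contact_force: [-0.1, 0.3, 8.4]
width: 0.0006
gripper_force: 3.2
time: 31.4
eef_pos: [0.4179, 0.2648, 0.167]
tcp_rot: [-0.024, 1.0, 0.001, 0.002]
contact_force: [0.7, -0.3, -0.4]
width: 0.0005
gripper_force: 0.0
[307 229  21  18 300] [415. 264.  66.] [410. 257.  59.] [422. 272.  70.]
[317 367   3  14  41] [507. 269. 103.] [504. 268.  98.] [513. 270. 105.]
t 31.4 pos [417.2 264.  165.2] yaw 92.76 q7 0.87 w 0.7 gf 0.0 F [-0.4 -0.2 -0.8]
```

The push is now tight (8.4 N), with about 0.3 rad spring-back. For margin I'll do one more stroke, sweeping the upper spoke sideways first.

```bash
P='python3 -m creep'; $P '[[[-30,2,0,0,0,0],[-55,2,0,0,0,0],[-55,2,0,0,0,0],[-55,2,30,0,0,0],[-55,2,47,0,0,0],[-55,2,47,0,0,0]]]'; $P '[[[5,0,0,0,0,0],[10,0,0,0,0,0],[15,0,0,0,0,0],[15,0,0,0,0,0]]]';$P '[[[4,0,0,0,0,0],[8,0,0,0,0,0],[12,0,0,0,0,0],[16,0,0,0,0,0],[16,0,0,0,0,0]]]'; python3 plan.py
```

```text
time: 32.05
eef_pos: [0.4701, 0.2676, 0.1144]
tcp_rot: [-0.025, 1.0, -0.001, -0.002]
contact_force: [0.9, -1.2, 0.5]
width: 0.0003
gripper_force: 0.3
time: 32.45
eef_pos: [0.4581, 0.2679, 0.1187]
tcp_rot: [-0.024, 1.0, 0.0, 0.002]
contact_force: [8.4, 0.3, 0.5]
width: 0.0004
gripper_force: 3.6
time: 32.95
eef_pos: [0.4435, 0.2671, 0.1189]
tcp_rot: [-0.024, 1.0, 0.001, 0.003]
contact_force: [12.4, 0.9, -2.9]
width: 0.0005
gripper_force: 6.6
t 33.0 pos [443.5 267.1 118.9] yaw 92.73 q7 0.81 w 0.5 gf 6.6 F [12.4  0.9 -2.9]
```

```bash
P='python3 -m creep'; $P '[[[2,0,4,0,0,0],[5,0,8,0,0,0],[7,0,12,0,0,0],[9,0,15,0,0,0],[9,0,15,0,0,0]]]'; $P '[[[1,0,4,0,0,0],[2,0,8,0,0,0],[3,0,12,0,0,0],[3,0,16,0,0,0],[3,0,16,0,0,0]]]'; python3 plan.py
```

```text
time: 33.45
eef_pos: [0.4329, 0.2674, 0.104]
tcp_rot: [-0.024, 1.0, 0.001, 0.002]
contact_force: [6.1, 0.7, 5.6]
width: 0.0002
gripper_force: 4.5
time: 33.95
eef_pos: [0.4287, 0.2679, 0.0881]
tcp_rot: [-0.025, 1.0, 0.001, 0.001]
contact_force: [-0.4, 1.0, 11.7]
width: 0.0006
gripper_force: 5.9
t 34.0 pos [428.7 267.9  88.1] yaw 92.84 q7 0.78 w 0.6 gf 5.9 F [-0.4  1.  11.7]
```

```bash
P='python3 -m creep'; $P '[[[2,0,5,0,0,0],[4,0,10,0,0,0],[6,0,15,0,0,0],[6,0,15,0,0,0]]]'; $P '[[[2,0,-40,0,0,0],[2,0,-80,0,0,0],[2,0,-110,0,0,0],[2,0,-110,0,0,0]]]';python3 - <<'E'
from h import *
p,W=wcloud();cv2.imwrite("pics/w9.png",p)
hi=(W[...,2]>.03)&(W[...,2]<.16)&(W[...,1]>.24)&(W[...,1]<.28)&(abs(W[...,0]-.465)<.075)
gy=cv2.cvtColor(p,cv2.COLOR_BGR2GRAY)
n,l,s,c=cv2.connectedComponentsWithStats((hi&(gy<60)).astype(np.uint8))
for i in range(1,n):
    if s[i,4]>30: print(s[i],np.round(np.median(W[l==i],0)*1000),np.round(np.nanmin(W[l==i],0)*1000),np.round(np.nanmax(W[l==i],0)*1000))
q=W[150:330,60:320].reshape(-1,3)
c=q[(q[:,2]>.063)&(q[:,2]<.071)&(q[:,1]>.12)&(q[:,1]<.18)];print("cheek",[np.round(v,1) for v in cv2.minAreaRect(c[:,:2].astype(np.float32)*1000)])
Q=q[(q[:,2]>.094)&(q[:,2]<.115)&(q[:,1]<.23)&(q[:,1]>.17)]
print("lever",len(Q),np.round(np.percentile(Q,[2,50,98],axis=0)*1000).tolist())
E
python3 plan.py
```

```text
time: 34.35
eef_pos: [0.4243, 0.2682, 0.0741]
tcp_rot: [-0.025, 1.0, 0.001, 0.003]
contact_force: [1.1, 1.9, 16.5]
width: 0.0007
gripper_force: 7.2
time: 34.75
eef_pos: [0.4214, 0.2676, 0.1855]
tcp_rot: [-0.025, 1.0, 0.001, 0.003]
contact_force: [1.0, 0.3, -0.7]
width: 0.0007
gripper_force: 0.0
[305 226  19  14 192] [425. 265.  49.] [421. 258.  43.] [431. 273.  53.]
[300 256  29  27 565] [429. 265. 119.] [422. 256.  61.] [453. 277. 123.]
cheek [array([461.7, 150.1]), array([104.9,  31.6]), np.float64(3.7)]
lever 405 [[437.0, 192.0, 94.0], [440.0, 203.0, 104.0], [464.0, 223.0, 106.0]]
t 34.8 pos [420.8 266.8 183.3] yaw 92.8 q7 0.88 w 0.3 gf 0.0 F [ 0.3 -0.4 -1. ]
```

View pics/w9.png

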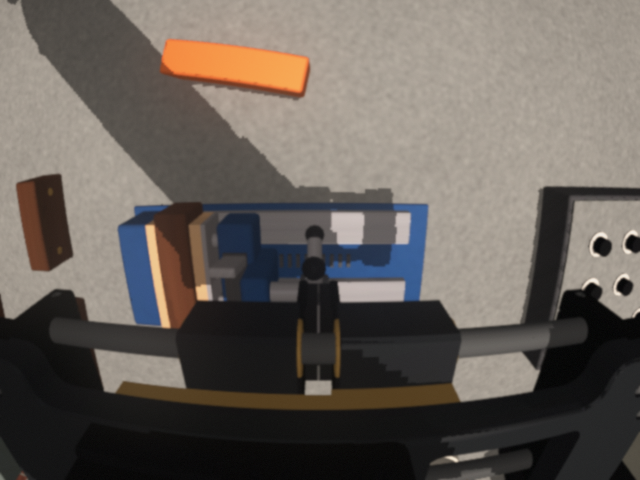

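The wheel is screwed tight: balls at (315,232) and (315,268), force 16.5 N at the end, lever up. Now tidy the other cheeks, re-measuring from above.

```bash
cat > meas.py <<'E'
from h import *
p,d=vision.camera("top");W=cloud("top",d)
hsv=cv2.cvtColor(p,cv2.COLOR_BGR2HSV)
for t in("short_a","long_a","cheek"):
    for r in vision.cut_out(t,"top"):
        m=r["mask"]; P=W[m]; P=P[np.isfinite(P[:,0])]
        if r["conf"]<.3 or len(P)<50: continue
        zt=np.percentile(P[:,2],90); Q=P[P[:,2]>zt-.008]
        (cx,cy),(a,b),an=cv2.minAreaRect(Q[:,:2].astype(np.float32)*1000)
        print(t,round(r["conf"],2),"z",round(zt,3),"c",round(cx,1),round(cy,1),"size",round(a),round(b),"close-yaw",round(an if b>a else an+90,1),"bgr",np.median(p[m],0))
E
P='python3 -m creep'; $P '[[[-3,-50,0,0,0,1.4],[-6,-100,0,0,0,1.4],[-9,-150,0,0,0,1.4],[-10,-200,0,0,0,1.4],[-5,-250,0,0,0,1.4],[-2,-290,0,0,0,1.4],[-2,-292,0,0,0,1.4],[-2,-292,0,0,0,1.4]]]' 64 30; python3 meas.py; python3 plan.py "431,-25,25,91.4"
```

```text
time: 35.6
eef_pos: [0.4358, -0.0259, 0.1805]
tcp_rot: [-0.011, 1.0, 0.0, -0.001]
contact_force: [0.2, 0.5, 0.4]
width: 0.056
gripper_force: 0.0
short_a 0.65 z 0.052 c 429.3 -193.0 size 30 97 close-yaw 81.9 bgr [21. 35. 64.]
long_a 0.72 z 0.052 c 610.8 -188.0 size 31 144 close-yaw 83.3 bgr [24. 39. 71.]
long_a 0.37 z 0.052 c 428.8 -192.6 size 30 95 close-yaw 81.3 bgr [21. 35. 64.]
cheek 0.78 z 0.052 c 283.0 -192.1 size 31 120 close-yaw 76.7 bgr [121. 107. 189.]
cheek 0.69 z 0.053 c 290.1 193.7 size 120 30 close-yaw 170.8 bgr [ 49. 104. 189.]
cheek 0.62 z 0.068 c 469.5 149.1 size 119 29 close-yaw 93.2 bgr [24. 39. 73.]
t 35.8 pos [436.6 -23.9 181.3] yaw 91.53 q7 1.59 w 63.2 gf 0.0 F [-1.2 -0.2 -0.7]
431,-25,25,91.4 -> [5.6, -1.0, 156.3, 0.0, -0.0, 0.1]
```

```bash
P='python3 -m creep'; $P '[[[5,-1,50,0,0,0],[5,-1,100,0,0,0],[5,-1,140,0,0,0],[5,-1,155,0,0,0],[5,-1,156,0,0,0]]]' 64 30; $P '[[[0,0,0,0,0,0],[0,0,0,0,0,0],[0,0,0,0,0,0],[0,0,0,0,0,0],[0,0,0,0,0,0],[0,0,-20,0,0,0],[0,0,-60,0,0,0],[0,0,-100,0,0,0],[0,0,-120,0,0,0],[0,0,-120,0,0,0]]]' 20 30; python3 plan.py "592,-366,150,2.9;592,-366,32,2.9"
```

```text
time: 36.3
eef_pos: [0.4299, -0.0251, 0.0235]
tcp_rot: [-0.013, 1.0, 0.001, -0.002]
contact_force: [0.2, -1.0, 0.6]
width: 0.064
gripper_force: 0.0
time: 37.3
eef_pos: [0.4337, -0.0267, 0.1486]
tcp_rot: [-0.012, 1.0, -0.001, 0.003]
contact_force: [0.6, 0.1, -1.1]
width: 0.03
gripper_force: 30.0
t 37.3 pos [433.7 -26.7 148.6] yaw 91.38 q7 1.57 w 30.0 gf 30.0 F [ 0.6  0.1 -1.1]
592,-366,150,2.9 -> [-150.2, -343.0, -0.1, 0.2, 0.3, 88.5]
592,-366,32,2.9 -> [-149.5, -342.8, 117.9, 0.2, 0.3, 88.5]
```

```bash
P='python3 -m creep'; $P '[[[-150,-343,0,0,0,88.5],[-150,-343,0,0,0,88.5],[-150,-343,0,0,0,88.5],[-150,-343,0,0,0,88.5],[-150,-343,0,0,0,88.5],[-150,-343,0,0,0,88.5],[-150,-343,0,0,0,88.5],[-150,-343,0,0,0,88.5],[-150,-343,0,0,0,88.5],[-150,-343,0,0,0,88.5],[-150,-343,0,0,0,88.5],[-150,-343,0,0,0,88.5]]]'; python3 plan.py "592,-366,31,2.9"; python3 meas.py
```

```text
time: 38.5
eef_pos: [0.5896, -0.3654, 0.1436]
tcp_rot: [0.689, 0.725, -0.0, -0.001]
contact_force: [0.1, 0.6, -1.4]
width: 0.0296
gripper_force: 30.0
t 38.5 pos [ 589.6 -365.4  143.6] yaw 2.87 q7 0.47 w 29.6 gf 30.0 F [ 0.1  0.6 -1.4]
592,-366,31,2.9 -> [-0.9, 2.6, 112.6, -0.1, -0.1, -0.0]
short_a 0.71 z 0.052 c 428.6 -192.9 size 31 95 close-yaw 81.7 bgr [22. 36. 67.]
short_a 0.63 z 0.167 c 586.3 -341.5 size 30 49 close-yaw 1.5 bgr [11. 18. 30.]
long_a 0.73 z 0.066 c 597.0 -101.5 size 35 34 close-yaw 116.8 bgr [163. 179. 189.]
long_a 0.71 z 0.052 c 610.8 -188.0 size 30 144 close-yaw 83.1 bgr [25. 41. 74.]
long_a 0.68 z 0.052 c 601.2 -21.3 size 30 145 close-yaw 86.7 bgr [26. 41. 76.]
cheek 0.9 z 0.052 c 283.1 -191.9 size 30 120 close-yaw 75.9 bgr [ 65.  59. 113.]
cheek 0.86 z 0.068 c 469.4 149.7 size 119 32 close-yaw 91.6 bgr [26. 42. 77.]
cheek 0.6 z 0.053 c 290.1 193.5 size 120 30 close-yaw 170.7 bgr [ 51. 109. 196.]
cheek 0.52 z 0.096 c 477.6 232.0 size 89 77 close-yaw 175.4 bgr [73. 56. 54.]
cheek 0.44 z 0.052 c 601.2 -21.3 size 30 145 close-yaw 86.9 bgr [26. 42. 76.]
```

```bash
P='python3 -m creep'; $P '[[[-1,2,40,0,0,0],[-1,2,80,0,0,0],[-1,2,105,0,0,0],[-1,2,111,0,0,0],[-1,2,114,0,0,0],[-1,2,114,0,0,0]]]'; $P '[[[0,0,0,0,0,0],[0,0,0,0,0,0],[0,0,0,0,0,0],[0,0,-30,0,0,0],[0,0,-70,0,0,0],[0,0,-110,0,0,0],[0,0,-140,0,0,0],[0,0,-140,0,0,0]]]' 40; python3 plan.py "429,-193,170,81.8;429,-193,25,81.8"
```

```text
time: 39.3
eef_pos: [0.5921, -0.3666, 0.0323]
tcp_rot: [0.689, 0.725, 0.0, -0.0]
contact_force: [0.0, 1.1, 0.1]
width: 0.0303
gripper_force: 30.0
time: 40.1
eef_pos: [0.5945, -0.3679, 0.1775]
tcp_rot: [0.689, 0.725, 0.001, 0.004]
contact_force: [-0.1, 0.4, 0.2]
width: 0.0396
gripper_force: 0.0
t 40.1 pos [ 594.5 -367.9  177.5] yaw 2.89 q7 0.48 w 39.6 gf 0.0 F [-0.1  0.4  0.2]
429,-193,170,81.8 -> [183.1, -156.5, 5.6, 0.2, 0.5, -78.9]
429,-193,25,81.8 -> [183.7, -157.6, 150.6, 0.2, 0.5, -78.9]
```

```bash
P='python3 -m creep'; $P '[[[182,-159,4,0,0,-78.9],[182,-159,4,0,0,-78.9],[182,-159,4,0,0,-78.9],[182,-159,4,0,0,-78.9],[182,-159,4,0,0,-78.9],[182,-159,4,0,0,-78.9],[182,-159,4,0,0,-78.9],[182,-159,4,0,0,-78.9],[182,-159,4,0,0,-78.9],[182,-159,4,0,0,-78.9],[182,-159,4,0,0,-78.9],[182,-159,4,0,0,-78.9]]]' 64 30; python3 plan.py "429,-193,25,81.8"; python3 meas.py | grep -v "cheek"
```

```text
time: 41.3
eef_pos: [0.4241, -0.193, 0.1674]
tcp_rot: [0.073, 0.997, 0.0, -0.0]
contact_force: [0.8, 0.3, 0.7]
width: 0.0641
gripper_force: 0.0
t 41.3 pos [ 424.1 -193.   167.4] yaw 81.6 q7 1.75 w 64.1 gf 0.0 F [0.8 0.3 0.7]
429,-193,25,81.8 -> [-4.9, 0.6, 142.4, 0.0, -0.0, -0.2]
short_a 0.75 z 0.052 c 428.1 -192.3 size 30 94 close-yaw 81.7 bgr [10. 17. 30.]
long_a 0.94 z 0.052 c 610.4 -187.6 size 30 145 close-yaw 83.4 bgr [25. 41. 75.]
long_a 0.79 z 0.052 c 601.7 -21.3 size 30 145 close-yaw 86.9 bgr [26. 42. 77.]
```

```bash
P='python3 -m creep'; $P '[[[-3,0,50,0,0,0],[-3,0,100,0,0,0],[-3,0,135,0,0,0],[-3,0,143,0,0,0],[-3,0,143,0,0,0]]]' 64 30; $P '[[[0,0,0,0,0,0],[0,0,0,0,0,0],[0,0,0,0,0,0],[0,0,0,0,0,0],[0,0,0,0,0,0],[0,0,-20,0,0,0],[0,0,-60,0,0,0],[0,0,-100,0,0,0],[0,0,-120,0,0,0],[0,0,-120,0,0,0]]]' 20 30; python3 plan.py "540,-369,147,2.9"
```

```text
time: 42.0
eef_pos: [0.4266, -0.193, 0.0241]
tcp_rot: [0.072, 0.997, 0.001, -0.001]
contact_force: [-0.4, -0.5, 1.6]
width: 0.0641
gripper_force: 0.0
time: 43.0
eef_pos: [0.4289, -0.1941, 0.1477]
tcp_rot: [0.072, 0.997, -0.001, 0.003]
contact_force: [0.1, -0.9, -1.7]
width: 0.0295
gripper_force: 30.0
t 43.0 pos [ 428.9 -194.1  147.7] yaw 81.79 q7 1.74 w 29.5 gf 30.0 F [ 0.1 -0.9 -1.7]
540,-369,147,2.9 -> [-135.0, -157.2, 1.7, 0.1, 0.3, 78.9]
```

```bash
P='python3 -m creep'; $P '[[[-135,-157,0,0,0,78.9],[-135,-157,0,0,0,78.9],[-135,-157,0,0,0,78.9],[-135,-157,0,0,0,78.9],[-135,-157,0,0,0,78.9],[-135,-157,0,0,0,78.9],[-135,-157,0,0,0,78.9],[-135,-157,0,0,0,78.9],[-135,-157,0,0,0,78.9],[-135,-157,0,0,0,78.9],[-135,-157,0,0,0,78.9],[-135,-157,0,0,0,78.9]]]'; python3 plan.py "540,-369,30,2.9"
```

```text
time: 44.2
eef_pos: [0.5381, -0.3679, 0.1439]
tcp_rot: [0.688, 0.726, -0.0, -0.0]
contact_force: [0.4, 0.1, -0.7]
width: 0.03
gripper_force: 30.0
t 44.2 pos [ 538.1 -367.9  143.9] yaw 3.09 q7 0.55 w 30.0 gf 30.0 F [ 0.4  0.1 -0.7]
540,-369,30,2.9 -> [-1.3, 1.9, 113.9, -0.0, -0.0, 0.2]
```

```bash
P='python3 -m creep'; $P '[[[-1,1,40,0,0,0],[-1,1,80,0,0,0],[-1,1,105,0,0,0],[-1,1,111,0,0,0],[-1,1,114,0,0,0],[-1,1,114,0,0,0]]]'; $P '[[[0,0,0,0,0,0],[0,0,0,0,0,0],[0,0,0,0,0,0],[0,0,-30,0,0,0],[0,0,-70,0,0,0],[0,0,-110,0,0,0],[0,0,-140,0,0,0],[0,0,-140,0,0,0]]]' 40; python3 meas.py |grep -v cheek; python3 plan.py "611,-188,170,83.3"
```

```text
time: 44.8
eef_pos: [0.5392, -0.3688, 0.0316]
tcp_rot: [0.688, 0.725, 0.0, -0.0]
contact_force: [-2.1, 1.4, 3.5]
width: 0.0298
gripper_force: 30.0
time: 45.6
eef_pos: [0.5416, -0.3704, 0.1761]
tcp_rot: [0.689, 0.725, 0.001, 0.004]
contact_force: [0.4, 0.1, -0.2]
width: 0.04
gripper_force: 0.0
short_a 0.92 z 0.056 c 537.8 -365.7 size 31 86 close-yaw 3.7 bgr [10. 16. 29.]
short_a 0.64 z 0.057 c 583.5 -365.8 size 44 93 close-yaw 2.4 bgr [11. 17. 30.]
short_a 0.64 z 0.051 c 173.9 -274.4 size 19 27 close-yaw 71.4 bgr [92. 39. 83.]
long_a 0.8 z 0.052 c 611.3 -187.9 size 31 146 close-yaw 83.3 bgr [24. 39. 72.]
long_a 0.7 z 0.071 c 745.1 -221.4 size 53 53 close-yaw 20.5 bgr [21. 23. 24.]
long_a 0.65 z 0.052 c 601.8 -21.3 size 30 145 close-yaw 86.9 bgr [25. 40. 74.]
t 45.8 pos [ 538.7 -368.6  169.1] yaw 2.91 q7 0.55 w 40.0 gf 0.0 F [0.1 0.7 0.3]
611,-188,170,83.3 -> [176.8, 81.3, -0.8, -0.0, -0.1, -80.4]
```

```bash
P='python3 -m creep'; $P '[[[177,81,0,0,0,-80.4],[177,81,0,0,0,-80.4],[177,81,0,0,0,-80.4],[177,81,0,0,0,-80.4],[177,81,0,0,0,-80.4],[177,81,0,0,0,-80.4],[177,81,0,0,0,-80.4],[177,81,0,0,0,-80.4],[177,81,0,0,0,-80.4],[177,81,0,0,0,-80.4],[177,81,0,0,0,-80.4],[177,81,0,0,0,-80.4]]]' 64 30; python3 plan.py "611,-188,25,83.3"
```

```text
time: 47.0
eef_pos: [0.6108, -0.188, 0.1694]
tcp_rot: [0.059, 0.998, 0.0, -0.001]
contact_force: [-0.0, 0.7, -0.8]
width: 0.0638
gripper_force: 0.0
t 47.0 pos [ 610.8 -188.   169.4] yaw 83.18 q7 1.56 w 63.8 gf 0.0 F [-0.   0.7 -0.8]
611,-188,25,83.3 -> [-0.4, -0.0, 144.4, 0.0, -0.1, -0.1]
```

```bash
P='python3 -m creep'; $P '[[[0,0,50,0,0,0],[0,0,100,0,0,0],[0,0,135,0,0,0],[0,0,144,0,0,0],[0,0,144,0,0,0]]]' 64 30; $P '[[[0,0,0,0,0,0],[0,0,0,0,0,0],[0,0,0,0,0,0],[0,0,0,0,0,0],[0,0,0,0,0,0],[0,0,-20,0,0,0],[0,0,-60,0,0,0],[0,0,-100,0,0,0],[0,0,-120,0,0,0],[0,0,-120,0,0,0]]]' 20 30; python3 plan.py "485.5,-371.5,147,2.9"; python3 - <<'E'
from h import *
p,d=vision.camera("top");cv2.imwrite("pics/top9.png",cv2.resize(p[100:350,150:550],None,fx=2,fy=2,interpolation=cv2.INTER_CUBIC))
W=cloud("top",d);
for v in(225,240):print([(u,*np.round(W[v,u]*1000).tolist()) for u in range(450,516,4)][:3],np.round(W[150:310:6,486,:]*1000).tolist())
E
```

```text
time: 47.5
eef_pos: [0.6106, -0.1878, 0.0255]
tcp_rot: [0.059, 0.998, 0.0, -0.001]
contact_force: [-0.7, 0.2, 0.5]
width: 0.0643
gripper_force: 0.0
time: 48.5
eef_pos: [0.6132, -0.1885, 0.1504]
tcp_rot: [0.059, 0.998, -0.001, 0.003]
contact_force: [1.4, -0.1, -1.9]
width: 0.0296
gripper_force: 30.0
t 48.5 pos [ 613.2 -188.5  150.4] yaw 83.28 q7 1.56 w 29.6 gf 30.0 F [ 1.4 -0.1 -1.9]
485.5,-371.5,147,2.9 -> [105.5, -196.7, 3.0, 0.2, 0.3, 80.4]
[(450, 374.0, -133.0, 643.0), (454, 374.0, -136.0, 646.0), (458, 373.0, -139.0, 648.0)] [[467.0, -182.0, 618.0], [459.0, -180.0, 621.0], [451.0, -180.0, 622.0], [443.0, -178.0, 627.0], [435.0, -176.0, 630.0], [427.0, -175.0, 634.0], [419.0, -174.0, 636.0], [412.0, -173.0, 638.0], [404.0, -171.0, 642.0], [397.0, -171.0, 644.0], [390.0, -169.0, 647.0], [383.0, -167.0, 651.0], [376.0, -167.0, 653.0], [369.0, -166.0, 655.0], [362.0, -164.0, 659.0], [355.0, -163.0, 662.0], [349.0, -162.0, 663.0], [343.0, -161.0, 666.0], [336.0, -160.0, 668.0], [330.0, -159.0, 671.0], [324.0, -158.0, 674.0], [318.0, -157.0, 676.0], [312.0, -156.0, 678.0], [306.0, -154.0, 683.0], [300.0, -153.0, 685.0], [295.0, -155.0, 678.0], [289.0, -152.0, 688.0]]
[(450, 357.0, -131.0, 649.0), (454, 357.0, -134.0, 651.0), (458, 356.0, -137.0, 655.0)] [[467.0, -182.0, 618.0], [459.0, -180.0, 621.0], [451.0, -180.0, 622.0], [443.0, -178.0, 627.0], [435.0, -176.0, 630.0], [427.0, -175.0, 634.0], [419.0, -174.0, 636.0], [412.0, -173.0, 638.0], [404.0, -171.0, 642.0], [397.0, -171.0, 644.0], [390.0, -169.0, 647.0], [383.0, -167.0, 651.0], [376.0, -167.0, 653.0], [369.0, -166.0, 655.0], [362.0, -164.0, 659.0], [355.0, -163.0, 662.0], [349.0, -162.0, 663.0], [343.0, -161.0, 666.0], [336.0, -160.0, 668.0], [330.0, -159.0, 671.0], [324.0, -158.0, 674.0], [318.0, -157.0, 676.0], [312.0, -156.0, 678.0], [306.0, -154.0, 683.0], [300.0, -153.0, 685.0], [295.0, -155.0, 678.0], [289.0, -152.0, 688.0]]
```

View pics/top9.png

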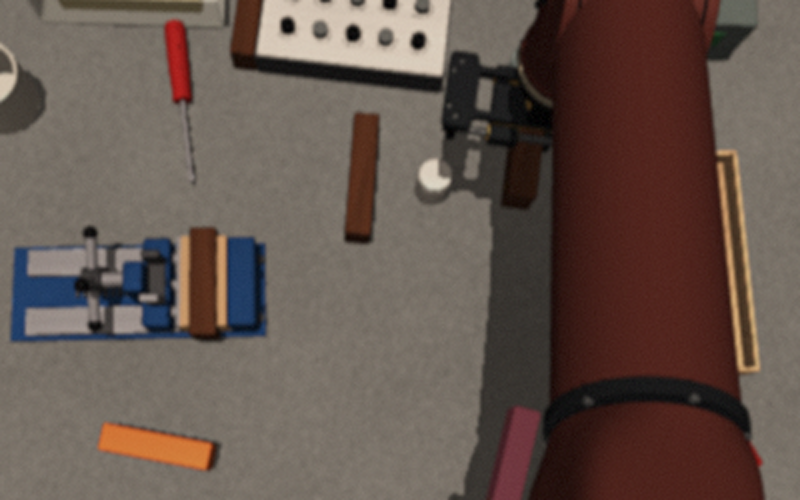

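The wrist clears the vise. The cheek is held between the plates at (203,282), a long cheek stands at (362,178), and the gripped one is at (520,170).

```bash
P='python3 -m creep'; $P '[[[105,-197,0,0,0,80.4],[105,-197,0,0,0,80.4],[105,-197,0,0,0,80.4],[105,-197,0,0,0,80.4],[105,-197,0,0,0,80.4],[105,-197,0,0,0,80.4],[105,-197,0,0,0,80.4],[105,-197,0,0,0,80.4],[105,-197,0,0,0,80.4],[105,-197,0,0,0,80.4],[105,-197,0,0,0,80.4],[105,-197,0,0,0,80.4]]]'; python3 plan.py "485.5,-371.5,30,2.9"; python3 meas.py; python3 - <<'E'
from h import *
p,W=wcloud()
z=W[...,2];m=(W[...,0]>.38)&(W[...,0]<.64)&(W[...,1]>-.47)&(W[...,1]<-.27)&(z>.045)&(z<.075)
n,l,s,c=cv2.connectedComponentsWithStats(m.astype(np.uint8))
for i in range(1,n):
    if s[i,4]>150: print(s[i],[np.round(v,1) for v in cv2.minAreaRect(W[l==i][:,:2].astype(np.float32)*1000)],np.round(np.median(W[l==i][:,2])*1000))
E
```

```text
time: 49.75
eef_pos: [0.4834, -0.3711, 0.1451]
tcp_rot: [0.688, 0.725, -0.0, -0.001]
contact_force: [1.4, 0.5, -1.2]
width: 0.0297
gripper_force: 30.0
t 49.8 pos [ 483.4 -371.1  145.1] yaw 3.01 q7 0.6 w 29.7 gf 30.0 F [ 1.4  0.5 -1.2]
485.5,-371.5,30,2.9 -> [-0.6, 2.3, 115.1, -0.1, -0.1, 0.1]
short_a 0.98 z 0.057 c 527.9 -346.1 size 51 102 close-yaw 11.6 bgr [12. 18. 32.]
short_a 0.76 z 0.052 c 168.0 -294.3 size 60 30 close-yaw 162.4 bgr [100.  41.  89.]
short_a 0.74 z 0.056 c 586.0 -353.3 size 65 107 close-yaw 38.4 bgr [18. 30. 54.]
short_a 0.37 z 0.068 c 469.1 150.5 size 120 33 close-yaw 91.5 bgr [24. 39. 73.]
long_a 0.89 z 0.168 c 480.2 -336.4 size 30 73 close-yaw 3.6 bgr [13. 19. 34.]
long_a 0.74 z 0.052 c 601.6 -21.3 size 30 144 close-yaw 86.9 bgr [24. 39. 73.]
cheek 0.86 z 0.053 c 290.1 193.7 size 119 30 close-yaw 170.7 bgr [ 48. 104. 189.]
cheek 0.72 z 0.068 c 469.3 149.2 size 120 29 close-yaw 92.8 bgr [24. 39. 72.]
cheek 0.55 z 0.052 c 282.9 -192.2 size 30 120 close-yaw 76.2 bgr [120. 106. 188.]
[ 371  183   49  128 5070] [array([ 539.1, -372. ]), array([30.8, 96. ]), np.float64(2.7)] 56.0
[ 436  182   53  118 4687] [array([ 591.3, -366. ]), array([30.9, 93.2]), np.float64(3.1)] 56.0
```

```bash
P='python3 -m creep'; $P '[[[-1,1,40,0,0,0],[-1,1,80,0,0,0],[-1,1,105,0,0,0],[-1,1,111,0,0,0],[-1,1,115,0,0,0],[-1,1,115,0,0,0]]]'; $P '[[[0,0,0,0,0,0],[0,0,0,0,0,0],[0,0,0,0,0,0],[0,0,-30,0,0,0],[0,0,-70,0,0,0],[0,0,-110,0,0,0],[0,0,-140,0,0,0],[0,0,-140,0,0,0]]]' 38; python3 plan.py "601.5,-21.3,170,86.9"
```

```text
time: 50.6
eef_pos: [0.485, -0.3724, 0.0331]
tcp_rot: [0.689, 0.725, -0.0, -0.0]
contact_force: [-1.4, 2.1, 4.5]
width: 0.0301
gripper_force: 30.0
time: 51.4
eef_pos: [0.4873, -0.374, 0.1769]
tcp_rot: [0.689, 0.725, 0.001, 0.004]
contact_force: [0.4, 0.3, -0.4]
width: 0.0378
gripper_force: 0.0
t 51.4 pos [ 487.3 -374.   176.9] yaw 2.89 q7 0.6 w 37.8 gf 0.0 F [ 0.4  0.3 -0.4]
601.5,-21.3,170,86.9 -> [346.5, 131.8, 6.0, 0.1, 0.5, -84.0]
```

```bash
P='python3 -m creep'; $P '[[[345,133,2,0,0,-84],[345,133,2,0,0,-84],[345,133,2,0,0,-84],[345,133,2,0,0,-84],[345,133,2,0,0,-84],[345,133,2,0,0,-84],[345,133,2,0,0,-84],[345,133,2,0,0,-84],[345,133,2,0,0,-84],[345,133,2,0,0,-84],[345,133,2,0,0,-84],[345,133,2,0,0,-84]]]' 64 30; python3 plan.py "601.5,-21.3,25,86.9"; python3 meas.py
```

```text
time: 52.6
eef_pos: [0.6003, -0.0214, 0.1691]
tcp_rot: [0.029, 1.0, 0.0, -0.0]
contact_force: [0.5, 0.2, 0.5]
width: 0.0641
gripper_force: 0.0
t 52.6 pos [600.3 -21.4 169.1] yaw 86.67 q7 1.35 w 64.1 gf 0.0 F [0.5 0.2 0.5]
601.5,-21.3,25,86.9 -> [-1.3, 0.1, 144.1, 0.0, -0.0, -0.2]
short_a 0.93 z 0.056 c 591.1 -367.1 size 31 96 close-yaw 2.9 bgr [22. 37. 68.]
short_a 0.89 z 0.052 c 156.7 -330.2 size 56 29 close-yaw 163.3 bgr [110.  43.  96.]
short_a 0.77 z 0.056 c 538.1 -371.5 size 31 96 close-yaw 3.3 bgr [23. 37. 68.]
short_a 0.39 z 0.056 c 483.2 -372.1 size 30 144 close-yaw 2.7 bgr [26. 42. 78.]
long_a 0.59 z 0.056 c 483.8 -372.1 size 31 144 close-yaw 2.7 bgr [26. 42. 79.]
long_a 0.42 z 0.052 c 551.1 -10.6 size 42 11 close-yaw 91.3 bgr [25.5 41.  76.5]
cheek 0.79 z 0.053 c 290.1 193.9 size 120 30 close-yaw 170.8 bgr [ 54. 115. 205.]
cheek 0.68 z 0.068 c 469.1 150.5 size 120 32 close-yaw 92.5 bgr [28. 44. 81.]
```

```bash
P='python3 -m creep'; $P '[[[-1,0,50,0,0,0],[-1,0,100,0,0,0],[-1,0,135,0,0,0],[-1,0,144,0,0,0],[-1,0,144,0,0,0]]]' 64 30; $P '[[[0,0,0,0,0,0],[0,0,0,0,0,0],[0,0,0,0,0,0],[0,0,0,0,0,0],[0,0,0,0,0,0],[0,0,-20,0,0,0],[0,0,-60,0,0,0],[0,0,-100,0,0,0],[0,0,-120,0,0,0],[0,0,-120,0,0,0]]]' 20 30; python3 plan.py "521,-200,150,45;431.5,-374,147,2.9"
```

```text
time: 53.3
eef_pos: [0.6009, -0.0212, 0.0249]
tcp_rot: [0.027, 1.0, 0.0, -0.001]
contact_force: [0.0, -0.3, 0.2]
width: 0.0639
gripper_force: 0.0
time: 54.3
eef_pos: [0.6034, -0.0211, 0.1492]
tcp_rot: [0.027, 1.0, -0.0, 0.003]
contact_force: [-0.4, 0.7, -1.5]
width: 0.0298
gripper_force: 30.0
t 54.3 pos [603.4 -21.1 149.2] yaw 86.89 q7 1.34 w 29.8 gf 30.0 F [-0.4  0.7 -1.5]
521,-200,150,45 -> [72.5, -183.1, -1.2, 0.1, 0.3, 41.9]
431.5,-374,147,2.9 -> [152.5, -361.7, 1.4, 0.2, 0.3, 84.0]
```

```bash
P='python3 -m creep'; $P '[[[152,-362,0,0,0,84],[152,-362,0,0,0,84],[152,-362,0,0,0,84],[152,-362,0,0,0,84],[152,-362,0,0,0,84],[152,-362,0,0,0,84],[152,-362,0,0,0,84],[152,-362,0,0,0,84],[152,-362,0,0,0,84],[152,-362,0,0,0,84],[152,-362,0,0,0,84],[152,-362,0,0,0,84]]]'; python3 plan.py "431,-374,30,2.9"; python3 - <<'E'
from h import *
p,W=wcloud()
z=W[...,2];m=(W[...,0]>.36)&(W[...,0]<.64)&(W[...,1]>-.47)&(W[...,1]<-.27)&(z>.045)&(z<.075)
n,l,s,c=cv2.connectedComponentsWithStats(m.astype(np.uint8))
for i in range(1,n):
    if s[i,4]>150: print(s[i],[np.round(v,1) for v in cv2.minAreaRect(W[l==i][:,:2].astype(np.float32)*1000)],np.round(np.median(W[l==i][:,2])*1000))
E
```

```text
time: 55.5
eef_pos: [0.4298, -0.3739, 0.1446]
tcp_rot: [0.688, 0.726, -0.0, -0.001]
contact_force: [-0.2, -0.5, -1.0]
width: 0.0298
gripper_force: 30.0
t 55.5 pos [ 429.8 -373.9  144.6] yaw 3.13 q7 0.66 w 29.8 gf 30.0 F [-0.2 -0.5 -1. ]
431,-374,30,2.9 -> [-0.3, 1.3, 114.6, -0.1, -0.1, 0.2]
[ 371  148   52  171 6708] [array([ 484.4, -364.6]), array([ 31. , 126.1]), np.float64(2.9)] 56.0
[ 438  186   53  114 4509] [array([ 538.4, -369.2]), array([30.7, 90.1]), np.float64(2.7)] 56.0
[ 496  187   53  119 4223] [array([ 591.2, -367.4]), array([31. , 96.1]), np.float64(3.3)] 56.0
[222 277  10  24 181] [array([ 363. , -411.6]), array([ 5.9, 15.8]), np.float64(0.1)] 54.0
```

Lower, release, rise, and then check the vise from above and the whole scene.

```bash
P='python3 -m creep'; $P '[[[0,1,40,0,0,0],[0,1,80,0,0,0],[0,1,105,0,0,0],[0,1,111,0,0,0],[0,1,115,0,0,0],[0,1,115,0,0,0]]]'; $P '[[[0,0,0,0,0,0],[0,0,0,0,0,0],[0,0,0,0,0,0],[0,0,-30,0,0,0],[0,0,-70,0,0,0],[0,0,-110,0,0,0],[0,0,-140,0,0,0],[0,0,-140,0,0,0]]]' 38; python3 plan.py "420,263,190,92.8;450,-50,190,60"
```

```text
time: 56.15
eef_pos: [0.4308, -0.3739, 0.0319]
tcp_rot: [0.688, 0.726, -0.0, -0.001]
contact_force: [-2.1, 2.9, 6.3]
width: 0.0297
gripper_force: 30.0
time: 56.95
eef_pos: [0.4332, -0.376, 0.1756]
tcp_rot: [0.689, 0.725, 0.0, 0.004]
contact_force: [0.1, -0.8, -0.9]
width: 0.0378
gripper_force: 0.0
t 57.0 pos [ 433.2 -376.   175.6] yaw 2.92 q7 0.66 w 37.8 gf 0.0 F [ 0.1 -0.8 -0.9]
420,263,190,92.8 -> [638.8, 19.4, -17.6, 0.0, 0.5, -89.9]
450,-50,190,60 -> [324.7, 33.4, -15.9, 0.2, 0.4, -57.1]
```

```bash
python3 meas.py | grep -v "^cheek .*z 0.05"; python3 - <<'E'
from h import *
p,d=vision.camera("top");W=cloud("top",d)
R_=(W[...,1]>.08)&(W[...,1]<.36)&(W[...,0]>.38)&(W[...,0]<.56)
hsv=cv2.cvtColor(p,cv2.COLOR_BGR2HSV)
tan=R_&(hsv[...,0]<25)&(hsv[...,1]>60)&(hsv[...,2]>70)&(W[...,2]>.05)&(W[...,2]<.064)
n,l,s,cc=cv2.connectedComponentsWithStats(tan.astype(np.uint8))
for i in range(1,n):
    if s[i,4]>40: print("tan",[np.round(v,1) for v in cv2.minAreaRect(W[l==i][:,:2].astype(np.float32)*1000)],W[l==i][:,2].mean())
n,l,s,c=cv2.connectedComponentsWithStats((R_&(W[...,2]>.097)).astype(np.uint8))
for i in range(1,n):
    Q=W[l==i]
    if len(Q)>6: print("hi",len(Q),np.round(np.nanmedian(Q,0),3),np.round(Q.min(0),3),np.round(Q.max(0),3))
a=cv2.resize(p[200:290,130:290],None,fx=4,fy=4,interpolation=cv2.INTER_CUBIC)
q,_=vision.camera("scene");b=cv2.resize(q[220:345,330:490],None,fx=4,fy=4,interpolation=cv2.INTER_CUBIC)
cv2.imwrite("pics/end1.png",cv2.resize(np.vstack([a,b]),None,fx=.68,fy=.68))
E
```

```text
short_a 0.97 z 0.056 c 538.2 -368.7 size 31 91 close-yaw 3.5 bgr [16. 28. 48.]
short_a 0.93 z 0.052 c 180.0 -256.2 size 198 30 close-yaw 162.4 bgr [95. 38. 84.]
long_a 0.73 z 0.057 c 424.7 -358.7 size 40 112 close-yaw 2.2 bgr [12. 19. 33.]
long_a 0.57 z 0.057 c 483.7 -366.3 size 31 132 close-yaw 2.7 bgr [14. 21. 37.]
cheek 0.95 z 0.068 c 469.4 150.2 size 119 31 close-yaw 92.8 bgr [23. 38. 71.]
tan [array([471.2, 130.8]), array([101. ,  12.8]), np.float64(2.4)] 0.05930613200600302
tan [array([469.1, 169.3]), array([100.2,  12.9]), np.float64(2.0)] 0.060025527995579406
hi 27 [0.511 0.267 0.099] [0.506 0.261 0.098] [0.519 0.274 0.103]
hi 34 [0.489 0.202 0.102] [0.485 0.193 0.098] [0.494 0.212 0.105]
hi 62 [0.449 0.263 0.129] [0.442 0.258 0.1  ] [0.462 0.272 0.137]
hi 37 [0.441 0.199 0.104] [0.437 0.19  0.097] [0.444 0.209 0.11 ]
```

View pics/end1.png

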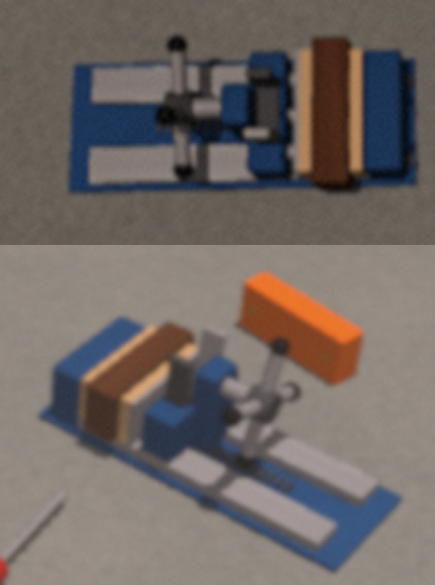

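The clamp shows the cheek between both plates, the lever upright and about 57 mm over both tabs, and the wheel standing. I'll do a last check of the tray from a raised pose before handing in.

```bash
P='python3 -m creep'; $P '[[[100,0,-40,0,0,0],[150,0,-40,0,0,0],[200,0,-40,0,0,0],[250,0,-40,0,0,0],[250,0,-40,0,0,0],[250,0,-40,0,0,0],[250,0,-40,0,0,0],[250,0,-40,0,0,0],[250,0,-40,0,0,0],[250,0,-40,0,0,0]]]'; python3 meas.py; python3 - <<'E'
from h import *
p,d=vision.camera("top");W=cloud("top",d)
for t in("case","screwdriver","mug","pedal","jar","tin"):
    r=vision.cut_out(t,"top")
    if r: print(t,round(r[0]["conf"],2),np.round(r[0]["bbox"]))
E
```

```text
time: 58.25
eef_pos: [0.4183, -0.1258, 0.2102]
tcp_rot: [0.69, 0.724, -0.0, -0.0]
contact_force: [-0.2, -0.3, -0.1]
width: 0.0384
gripper_force: 0.0
short_a 0.98 z 0.052 c 159.5 -318.6 size 80 29 close-yaw 163.3 bgr [103.  41.  91.]
short_a 0.84 z 0.056 c 518.4 -284.9 size 47 307 close-yaw 35.0 bgr [20. 34. 63.]
short_a 0.66 z 0.056 c 539.2 -385.7 size 31 67 close-yaw 2.1 bgr [21. 34. 64.]
short_a 0.57 z 0.057 c 401.4 -294.8 size 54 313 close-yaw 17.1 bgr [25. 40. 75.]
long_a 0.78 z 0.057 c 484.7 -391.7 size 30 105 close-yaw 2.3 bgr [24. 40. 74.]
long_a 0.63 z 0.057 c 401.3 -294.7 size 54 314 close-yaw 17.5 bgr [25.  40.  74.5]
cheek 0.84 z 0.053 c 290.0 193.1 size 119 30 close-yaw 170.7 bgr [ 50. 108. 194.]
cheek 0.57 z 0.068 c 469.0 150.0 size 120 30 close-yaw 92.4 bgr [25. 41. 75.]
case 0.92 [322. 115. 111.  72.]
screwdriver 0.92 [239. 149.  17.  81.]
mug 0.69 [148. 146.  48.  51.]
pedal 0.59 [503. 319.  52.  60.]
jar 0.73 [195. 241.  18.  54.]
tin 0.76 [370. 191.  15.  28.]
```

```bash
python3 - <<'E'
from h import *
for n in("top","scene"):
    p,d=vision.camera(n);W=cloud(n,d);z=W[...,2]
    m=(W[...,0]>.37)&(W[...,0]<.66)&(W[...,1]>-.48)&(W[...,1]<-.25)&(z>.048)&(z<.066)
    N,l,s,c=cv2.connectedComponentsWithStats(m.astype(np.uint8))
    for i in range(1,N):
        if s[i,4]>40: print(n,s[i,4],[np.round(v,1) for v in cv2.minAreaRect(W[l==i][:,:2].astype(np.float32)*1000)],np.round(np.median(W[l==i][:,2])*1000))
E
```

```text
top 326 [array([ 591.7, -385. ]), array([30.9, 59.5]), np.float64(3.7)] 54.0
top 414 [array([ 538.8, -383.9]), array([30.4, 71.3]), np.float64(2.4)] 54.0
top 635 [array([ 484.3, -391.3]), array([ 30.8, 107.8]), np.float64(1.7)] 54.0
top 774 [array([ 430.2, -380.7]), array([ 30.3, 130.9]), np.float64(2.8)] 54.0
scene 329 [array([ 430.8, -371.5]), array([ 39.6, 146.7]), np.float64(4.6)] 54.0
scene 346 [array([ 484.5, -372.7]), array([ 36.9, 148. ]), np.float64(2.7)] 54.0
scene 250 [array([ 538.2, -369.7]), array([34.9, 99.8]), np.float64(3.8)] 54.0
scene 259 [array([ 592. , -366.8]), array([ 33. , 104.2]), np.float64(3.1)] 54.0
```

```bash
python3 -c "
from station import workorder
print(workorder.sign_off())"
```

```text
the job is handed in; nothing more can be done
None
```

I handed the job in at about 58 s, but `sign_off` returned no verdict. By my measurements the 120 mm cheek is centred in the vise with the lever up, the four other cheeks are in the tray, and I saw no bystander moved. I could not measure the jaw's pressing force directly; I judge it tight from the wheel's resistance (up to 16.5 N on the spoke) and its spring-back.

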